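# Roll the tiled edge strip of a lap tray flush

## Robot

A 6-joint arm with a two-finger parallel gripper is mounted at the origin on the work surface. World frame = base frame: x ahead of the robot, y to its left, z up, the work surface at z = 0. Lengths are in m, angles in rad, forces in N, time in s.
With the tool pointing down it reaches from about 0.4 to 0.825 m from the base axis. Payload 7 kg.
Tool frame: the origin (TCP) lies at the very end of the fingers, on their centre line; the grasp point (between the pads) lies 19 mm behind it; z points along the fingers, y is the direction in which the jaws open and shut (so a half turn about z gives the same grasp; the last joint's range is limited). The gripper opens to 88 mm and grips with 3 to 60 N. Pads are 19 mm wide; open, the fingers measure 130 mm over their backs; the gripper's body (78 mm by 193 mm) begins 47 mm behind the grasp point.
Start: joints at [1.541, 0.359, 0.012, 0, -1.224, -0.288], TCP at [0.211, 0.641, 0.227] pointing down, gripper open.
Joint ranges: [-3.07, 3.07], [-1.43, 2.12], [-1.02, 1.25], [-3.03, 1.67], [-3.05, -0], [-3.03, 3.03]. Speed limits (rad/s): [2.39, 2.39, 3.01, 3.14, 3.14, 3.14].

## Interface

Orientations are given as a rotation vector (axis times angle).
In Python, from plant import sense, get_image, camera_params, job_done, find_in, regions_of gives the robot as it stands.
- The arm moves only by the tool step_arm, never from a script. Its argument "plan" is a list of rows, each an object with "grip": the opening, from 0 (shut) to 1 (fully open); "travel": the shift along the tool's x, y, z in mm, a list of three; "rotation": the turn, a rotation vector about the tool's x, y, z in degrees, a list of three. In form: [{"grip": grip, "travel": [dx, dy, dz], "rotation": [ax, ay, az]}, ...]. A call has 1 to 10 rows; each row is the pose to reach, as a shift and turn from the pose measured when the call began, along the tool's axes at that moment; what a row does not reach only later rows make up. A row lasts 1/8 s, in which the tool goes at most 62.5 mm and 10.7 degrees, less where a joint would pass 70% of its speed; a pose out of reach is approached as far as the arm can. A call with a gripper value outside its range is refused whole. The fingers move at their own pace and stop on an object; "newtons" is the grip in N (left out, the last holds). Time passes only in rows, so rows that repeat a pose let the fingers close. It gives the time, the measured TCP pose, the force and the opening at its end, in the units of the state.
- sense(): the state, without advancing time (a new reading comes with each control period).
- get_image(name): name is "scene" or "top" or "wrist"; returns the picture (384x512x3 uint8, red, green, blue); there is no depth.
- camera_params(name): a dict with "vfov" (degrees; the focal length in pixels is half the picture's height over the tangent of half this angle, whatever the lens; pixels are square), "cx", "cy" (the principal point, pixels), "world_to_cam" (4x4, takes a point from world to camera coordinates). Camera axes: x right, y up, looking along -z (the intrinsics and any distortion apply to the point x, -y, -z); pixel columns grow to the right and rows downward; lengths in m; the calibration is good to about 2 mm. A picture is of the moment at which its call begins: read the wrist's pose just before it. camera_params takes no time and is no camera call; for the wrist camera it gives the pose at the moment of the call.
- job_done(): hands the job in, once; it reports no verdict.
Trained networks look in the newest picture that a camera, given by its name, has taken for a name from the list of things; names that differ only in an ending like _2 or _b are one class to them, and where a whole thing is asked for, a point or a joint stands for the part that bears it (a point fixed in the world has none). Each returns a list of dicts, best first, with "p" (0 to 1); they miss things now and then, are a little off and sometimes report something else, mostly with a low value. They report only what shows in the picture. A call takes as long as a camera call. They do not tell look-alikes from the thing itself.
- find_in(camera, thing): "bbox" ([left, top, right, bottom] as shares, 0 to 1, of the picture: columns of its width, rows of its height, round what is visible of it).
- regions_of(camera, thing): "pixels" (384x512 bool, what is visible of it) and "bbox" ([left, top, right, bottom] as shares, 0 to 1, of the picture: columns of its width, rows of its height, round what is visible of it).
The state is a dict: "time_s": time; "q": joint angles; "qd": joint speeds; "joint_efforts": joint torques, N m; "ee_pos": TCP position; "tcp_rot": TCP orientation; "ft_force": force on the tool from outside, world axes, zero at the start; "torque": the same for the moment, N m; "finger_gap": finger opening in m.
Only numpy, scipy, OpenCV 4.12 (cv2) and the standard library are available. Lean on these libraries where they do the work, as an engineer would, in place of code of your own. Each camera call takes 0.05 s, during which the arm holds its last target.

## Task

The tile strip along the near edge of the lap tray still stands proud, and the tray's cushion has settled unevenly. Take the hand roller from its holder and roll it firmly along the strip from end to end until every tile sits flush with the board, never bearing down with more than about 25 N and keeping the gripper off the tray, then stand the roller back in its holder. Leave the mug, the bowl and the bottle where they are.

Things in the scene. Friction and masses are not known exactly. Their poses are not given: they have to be found in the camera images.
- roller_grip (a point): hand roller: centre of its upright wooden handle, which is 28 mm (its x) by 24 mm (its y) with flat sides and 70 mm tall, 35 mm above and 35 mm below this point. z points up along the handle, y along the axle, so it rolls along its x. The axle lies 79 mm and the bottom of the wheel 99 mm below this point
- roller: the roller as a whole (about 0.25 kg); origin: bottom of its wheel, axes as roller_grip's. Hard rubber wheel 40 mm in diameter, 30 mm wide, in a steel fork with a 36 x 40 mm yoke plate 47 to 52 mm above the bottom of the wheel, a short neck, then the handle
- wheel (a joint): angle (rad) the roller's wheel has turned on its axle, near 0 at the start; turns freely, either way, without end; 25 mm of rolling is 1.25 rad
- holder: blue plastic holder, fixed: foot plate 110 mm square and an open upright pocket, inside 44 mm along its x and 50 mm along its y, with a 4 mm floor, straight walls to 58 mm and a flared mouth to 74 mm. Origin: centre of its underside; z up. At the start the roller stands in the pocket, wheel on its floor, axle along the holder's y, with 2 to 5 mm of play
- holder_mouth (a point): centre of the holder's pocket, 58 mm above the table
- tray: lap tray: a wooden board (200 mm along x, 292 mm along y, 18 mm thick) on a blue bean cushion (192 x 280 mm). Origin: centre of the cushion's underside, on the table; z up. It stays in place but is springy: the board gives about 1.3 mm for each 10 N, 8 mm at most. Its steel handles, rising 29 mm at the short sides, begin 38 mm inward of the strip's middle line
- strip_mid (a point): middle of the raised tile strip: ten 24 mm tiles 25 mm apart along the tray's y, by the board's -x edge (nearer the robot). Good in plan, but its height (63 mm) is only nominal: the cushion has settled unevenly, so the board's top face lies up to 7 mm higher or lower here and slopes up to 0.085 rad along the strip, 18 mm off at most at the ends. Neither is measured: feel for it
- strip_end_a (a point): end of the strip at the tray's -y side (outer edge of tile0); good in plan, height nominal only, as for strip_mid. The strip lies in a channel between a 6.5 mm wooden lip outside and the board's face inside
- strip_end_b (a point): end of the strip at the tray's +y side (outer edge of tile9); good in plan, height nominal only
- mug: white mug, 76 mm across, 88 mm tall, standing loose on the table; origin: centre of its underside
- bowl: steel bowl, 150 mm across, 60 mm tall, loose; origin: centre of its underside
- glue: white bottle with an orange cap, 52 mm across, 130 mm tall, loose; origin: centre of its underside
- tile0 (a joint): how far tile0 (the tile at end_a; tile1 is next to it, and so on to tile9 at end_b) stands above the board's top face, in m: 0 is flush and is also its stop. The tiles sit on sticky pads: each resists with about 8 N, sinks under more than that, and stays where it was pressed; two tiles under the wheel share its force
- tile1 (a joint): the same for tile1
- tile2 (a joint): the same for tile2
- tile3 (a joint): the same for tile3
- tile4 (a joint): the same for tile4
- tile5 (a joint): the same for tile5
- tile6 (a joint): the same for tile6
- tile7 (a joint): the same for tile7
- tile8 (a joint): the same for tile8
- tile9 (a joint): the same for tile9
Mind the look-alikes: they are no part of the job. What is shaped like the roller but blue or yellow is not meant. Leave any pink look-alike of the holder alone.

How it is judged:
On the way:
1. the roller is rolled along the strip under pressure (its wheel has turned more than 4 rad, about 80 mm of rolling, while it presses on the tray with more than 4 N) ((value of joint wheel above 4 rad or value of joint wheel below -4 rad) and contact force between roller and tray above 4 N), for 0.05 s.
At the end, for the whole second after the job is handed in: all ten tiles stand less than 1.5 mm above the board's face; the roller stands in its holder's pocket (handle centre within 20 mm of the pocket's axis and 89 to 117 mm above the table, handle within 0.25 rad of upright), let go and at rest (value of joint each of tile0, tile1, tile2, tile3, tile4, tile5, tile6, tile7, tile8, tile9 below 0.0015 m and horizontal distance between roller_grip and holder_mouth below 0.02 m and height (world z) of roller_grip between 0.089 and 0.117 m and angle between roller_grip's own z axis and vertical below 0.25 rad and linear speed of roller below 0.02 m/s); the robot touches nothing.
It fails at once if the roller bears on the tray with more than 42 N (contact force between roller and tray above 42 N).
It fails at once if the gripper or arm touches the tray (contact force between any of the fingers, the arm and tray above 1 N).
It fails at once if the mug, bowl or bottle is moved more than 30 mm or tipped (distance of any of mug, bowl, glue from where it was at the start of the episode above 0.03 m or angle between any of mug, bowl, glue's own z axis and vertical above 0.4 rad).
It also fails if it takes over 72 s, if anything falls off the work surface, if the arm or the gripper's body presses on something with over 40 N, if the wrist force passes 120 N, or if a joint passes its speed limit or range.

## Working session

There is one attempt and no reset: what is moved stays moved. The work goes in short steps, Python scripts to look and compute and a tool call to move; the robot and the scene stay as the last step left them, time stands still between calls to the robot, and variables do not carry over. Pictures are saved under pics/ and viewed, and the job is handed in when it is done.

Besides the shell and the picture viewer there is one more tool, called after "Request:" in YAML: its name, and indented under it one key for each argument. step_arm: Moves the arm, as the interface text tells. Its arguments: {"type":"object","properties":{"plan":{"type":"array","items":{"type":"object","properties":{"grip":{"type":"number"},"travel":{"type":"array","items":{"type":"number"}},"rotation":{"type":"array","items":{"type":"number"}}}}},"newtons":{"type":"number"}},"required":["plan"]}

```bash
mkdir -p pics; ls
python3 - <<'E'
from plant import *
import cv2
s=sense()
for k,v in s.items(): print(k,v)
for c in ["scene","top","wrist"]:
    im=get_image(c); cv2.imwrite(f"pics/{c}0.png",im[:,:,::-1]); print(c,camera_params(c))
E
```

```text
pics
time_s 0.0
q [ 1.54107473e+00  3.59386297e-01  1.10527274e-02 -3.78820912e-04
 -1.22409225e+00 -2.88083603e-01]
qd [ 1.84560961e-03  2.07566684e-03 -1.08686402e-03 -7.15994830e-05
 -4.98131218e-04  8.24288888e-04]
joint_efforts [-9.65349027e-04 -5.82712734e+01  2.93055135e+01  6.99697718e+00
  6.87709486e-03 -1.58548964e-04]
ee_pos [0.21079876 0.64071791 0.22561523]
tcp_rot [ 3.10034045e+00 -4.97046105e-01 -2.24965661e-04]
ft_force [ 0.30283991 -0.52596797  0.49701726]
torque [-0.02205816 -0.03057685  0.00610028]
finger_gap 0.08781720282108463
scene {'vfov': 48.91041706418703, 'cx': 257.12779248340786, 'cy': 193.01579394142138, 'world_to_cam': array([[ 0.32613616,  0.94526323, -0.01061242, -0.11825974],
       [-0.6683059 ,  0.23849065,  0.70462006,  0.28583647],
       [ 0.6685824 , -0.22270974,  0.70950542, -1.56208236],
       [ 0.        ,  0.        ,  0.        ,  1.        ]])}
top {'vfov': 43.97063112522069, 'cx': 252.7135179603472, 'cy': 195.74069838850693, 'world_to_cam': array([[-0.01398372, -0.99986091,  0.00908984, -0.06613335],
       [ 0.99408541, -0.01292266,  0.10782951, -0.52918628],
       [-0.10769705,  0.01054393,  0.99412784, -1.56838526],
       [ 0.        ,  0.        ,  0.        ,  1.        ]])}
wrist {'vfov': 61.86922861049837, 'cx': 254.69247426307197, 'cy': 188.42706032748214, 'world_to_cam': array([[-0.31380901, -0.94948431,  0.0018564 ,  0.6736668 ],
       [ 0.90912346, -0.30103241, -0.2878785 ,  0.03701109],
       [ 0.27389495, -0.08865118,  0.95766514, -0.39106312],
       [ 0.        ,  0.        ,  0.        ,  1.        ]])}
```

View pics/scene0.png

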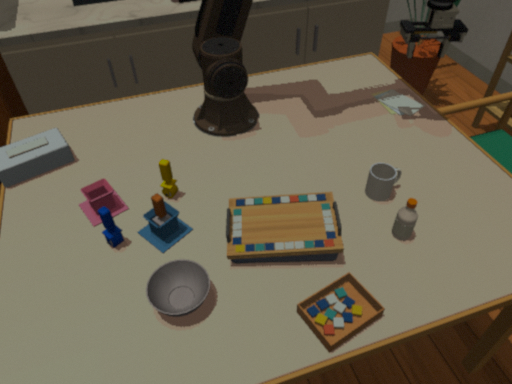

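View pics/top0.png

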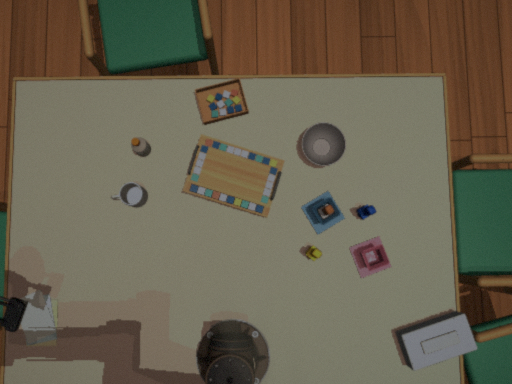

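View pics/wrist0.png

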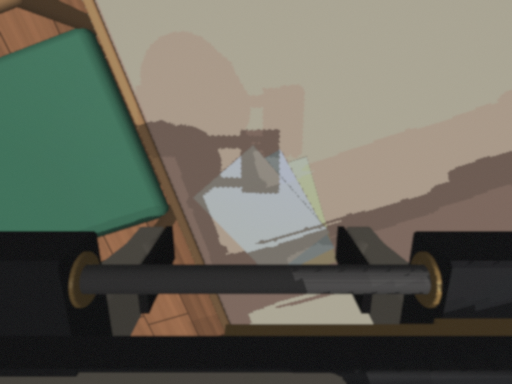

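The top view shows the blue holder with the brown-handled roller near (322,212). The tray's near strip runs from (190,192) to (268,212). The yellow and blue roller look-alikes are at (314,253) and (366,212), and the pink holder look-alike is at (370,257). Next I'll measure these.

```bash
cat > h.py <<'E'
import numpy as np, cv2
from plant import *
def K(c):
    p=camera_params(c); f=192/np.tan(np.radians(p['vfov'])/2); return f,p['cx'],p['cy'],np.array(p['world_to_cam'])
def proj(c,P,k=None):
    f,cx,cy,T=k or K(c); P=np.atleast_2d(P); q=P@T[:3,:3].T+T[:3,3]
    return np.c_[cx+f*q[:,0]/-q[:,2], cy-f*q[:,1]/-q[:,2]]
def unproj(c,uv,z,k=None):
    f,cx,cy,T=k or K(c); uv=np.atleast_2d(uv).astype(float)
    d=np.c_[(uv[:,0]-cx)/f,-(uv[:,1]-cy)/f,-np.ones(len(uv))]@T[:3,:3]
    o=-T[:3,:3].T@T[:3,3]
    return o+d*((z-o[2])/d[:,2])[:,None]
E
python3 - <<'E'
from h import *
import pickle
out={}
for c in ["top","scene"]:
    im=get_image(c)
    out[c,'im']=im
    for t in ["roller","roller_grip","holder","tray","tile0","mug","bowl","glue"]:
        r=regions_of(c,t); out[c,t]=r
        for d in r[:4]:
            m=d['pixels']; v,u=np.nonzero(m)
            print(c,t,round(d['p'],2),m.sum(),(u.mean().round(1),v.mean().round(1)),(np.array(d['bbox'])*[512,384,512,384]).round(1), cv2.minAreaRect(np.c_[u,v].astype(np.float32)))
pickle.dump(out,open('o.pkl','wb'))
for c in ["top","scene"]:
    im=out[c,'im']
    x0,y0,x1,y1=(170,120,420,280) if c=="top" else (60,140,360,280)
    cv2.imwrite(f'pics/z{c}.png',cv2.resize(im[y0:y1,x0:x1,::-1],None,fx=800/(x1-x0),fy=800/(x1-x0),interpolation=cv2.INTER_CUBIC))
print(sense()['time_s'])
E
```

```text
top roller 0.75 146 (np.float64(312.6), np.float64(252.7)) [306.9 245.1 321.4 262.1] ((312.2500305175781, 252.75003051757812), (12.727920532226562, 12.020814895629883), 45.0)
top roller 0.64 157 (np.float64(325.2), np.float64(210.5)) [319.9 205.4 337.8 217.7] ((325.3999938964844, 210.30001831054688), (11.62755298614502, 14.758047103881836), 63.43495178222656)
top roller 0.47 195 (np.float64(365.8), np.float64(210.9)) [358.5 205.3 376.9 219.6] ((365.8000183105469, 210.60000610351562), (11.62755298614502, 18.782970428466797), 63.43495178222656)
top roller 0.31 1533 (np.float64(323.4), np.float64(143.5)) [303.5 124.2 344.8 167.8] ((323.5, 143.5), (43.0, 43.0), 90.0)
top roller_grip 0.72 188 (np.float64(365.1), np.float64(210.9)) [354.1 205.4 377.  219.9] ((365.20001220703125, 210.40000915527344), (11.62755298614502, 17.8885440826416), 63.43495178222656)
top roller_grip 0.57 157 (np.float64(325.0), np.float64(210.6)) [319.8 203.3 334.2 216.3] ((325.0, 210.50003051757812), (11.62755298614502, 14.758047103881836), 63.43495178222656)
top roller_grip 0.48 132 (np.float64(312.8), np.float64(2
[... 4723 characters left out ...]
6.0), 90.0)
scene tile0 0.44 57 (np.float64(311.9), np.float64(198.1)) [308.5 194.2 316.6 203.6] ((312.0, 198.0), (6.0, 8.0), 90.0)
scene mug 0.75 936 (np.float64(381.6), np.float64(181.6)) [369.  162.7 403.5 205.5] ((380.729248046875, 182.33657836914062), (28.845172882080078, 37.71523666381836), 24.775142669677734)
scene bowl 0.92 2797 (np.float64(178.2), np.float64(288.1)) [147.8 262.7 209.9 318.6] ((178.19664001464844, 287.1854248046875), (57.133888244628906, 60.94987869262695), 32.00538635253906)
scene glue 0.69 759 (np.float64(405.2), np.float64(221.2)) [387.1 198.7 422.8 240.7] ((405.85003662109375, 219.45001220703125), (22.135942459106445, 43.955657958984375), 18.434947967529297)
1.05
```

View pics/ztop.png

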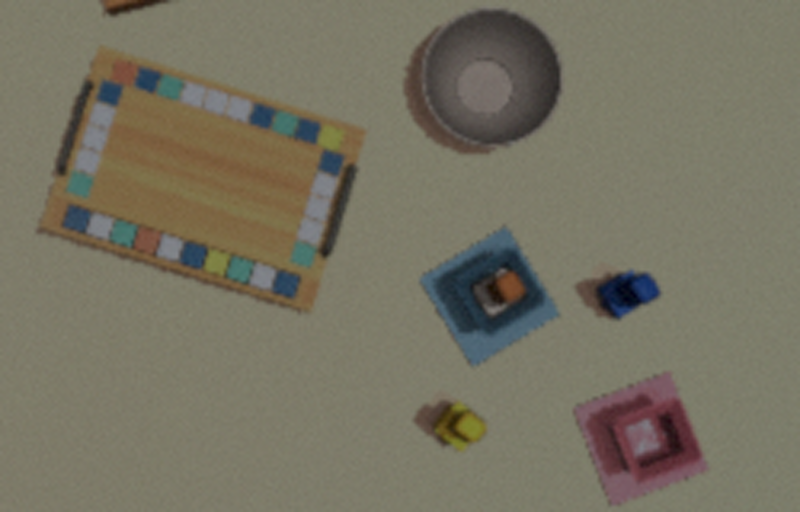

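View pics/zscene.png

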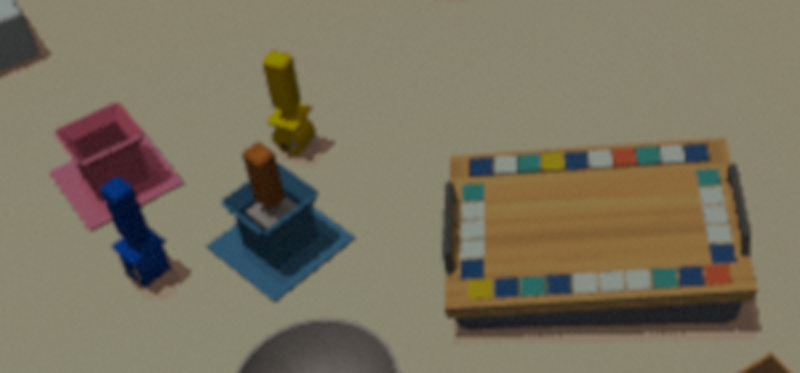

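Run:
```python
from h import *
k=K("top")
print('handle top', unproj("top",[325,210.5],.135,k))
print('holder corners z~.005'); 
import pickle;o=pickle.load(open('o.pkl','rb'))
def rect(t,z):
    m=o['top',t][0]['pixels'];v,u=np.nonzero(m)
    b=cv2.boxPoints(cv2.minAreaRect(np.c_[u,v].astype(np.float32)));w=unproj("top",b,z,k)
    print(t,w.round(3).tolist(),w.mean(0).round(4)); e=np.diff(w[:,:2],axis=0);print(np.linalg.norm(e,axis=1),np.degrees(np.arctan2(e[:,1],e[:,0])))
rect('holder',.005);rect('tray',.063)
for t,z in (('mug',.08),('bowl',.06),('glue',.1)):
    m=o['top',t][0]['pixels'];v,u=np.nonzero(m);print(t,unproj("top",[u.mean(),v.mean()],z,k))
print('yellow',unproj("top",[312.6,252.7],.1,k),'blue',unproj("top",[365.5,211],.1,k))
print(unproj("scene",[159,201],.135))
```

```text
handle top [[ 0.46737833 -0.29760695  0.135     ]]
holder corners z~.005
holder [[0.494, -0.234, 0.005], [0.55, -0.331, 0.005], [0.452, -0.385, 0.005], [0.397, -0.288, 0.005]] [ 0.473  -0.3093  0.005 ]
[0.11166587 0.11200703 0.11097724] [ -60.28174406 -151.08435773  119.47142058]
tray [[0.544, 0.163, 0.063], [0.737, 0.103, 0.063], [0.642, -0.182, 0.063], [0.451, -0.118, 0.063]] [ 0.5932 -0.0082  0.063 ]
[0.20254078 0.3001491  0.20158645] [ -17.29391206 -108.46094556  161.55560938]
mug [[0.53290757 0.31913421 0.08      ]]
bowl [[ 0.69843914 -0.31152028  0.06      ]]
glue [[0.68697217 0.28986669 0.1       ]]
yellow [[ 0.3364268  -0.25985494  0.1       ]] blue [[ 0.46667205 -0.43319749  0.1       ]]
[[ 0.49115315 -0.30588832  0.135     ]]
```

```bash
cat >> h.py <<'E'
from scipy.spatial.transform import Rotation as R
def tool():
    s=sense(); return np.array(s['ee_pos']),R.from_rotvec(s['tcp_rot'])
def delta(p,yaw):
    """tool down, tool-y (jaw) direction yaw deg in world (mod 180). returns travel mm, rotation deg"""
    p0,r0=tool(); best=None
    for k in (0,180):
        y=np.radians(yaw+k); Y=np.array([np.cos(y),np.sin(y),0]); Z=np.array([0,0,-1.]); X=np.cross(Y,Z)
        Rt=R.from_matrix(np.c_[X,Y,Z]); d=(r0.inv()*Rt).as_rotvec(degrees=True)
        print('opt',k,'travel',r0.inv().apply(np.array(p)-p0).__mul__(1000).round(1),'rot',d.round(2))
E
python3 - <<'E'
from h import *
p,r=tool(); print(p,r.as_matrix().round(3))
T=K('wrist')[3]; c=-T[:3,:3].T@T[:3,3]; print('cam',c,'in tool',r.inv().apply(c-p),'view dir tool',r.inv().apply(-T[2,:3]))
delta([.45,.04,.32],72); delta([.42,-.25,.32],120)
E
```

```text
[0.2109505  0.64118261 0.226587  ] [[ 0.95  -0.313  0.   ]
 [-0.313 -0.95   0.   ]
 [-0.    -0.    -1.   ]]
cam [0.28492111 0.61624618 0.38462631] in tool [ 0.07805819  0.00056156 -0.15803957] view dir tool [-2.88011302e-01  2.41386456e-04  9.57626979e-01]
opt 0 travel [415.  496.4 -93.4] rot [  0.     0.   179.79]
opt 180 travel [415.  496.4 -93.4] rot [-0.    0.   -0.21]
opt 0 travel [477.1 781.2 -93.4] rot [ -0.     0.   131.79]
opt 180 travel [477.1 781.2 -93.4] rot [ -0.    -0.   -48.21]
```

Request:
step_arm:
  plan:
    - {"grip":1,"travel":[532,500,-93],"rotation":[0,0,0]}
    - {"grip":1,"travel":[532,500,-93],"rotation":[0,0,0]}
    - {"grip":1,"travel":[532,500,-93],"rotation":[0,0,0]}
    - {"grip":1,"travel":[532,500,-93],"rotation":[0,0,0]}
    - {"grip":1,"travel":[532,500,-93],"rotation":[0,0,0]}
    - {"grip":1,"travel":[532,500,-93],"rotation":[0,0,0]}
    - {"grip":1,"travel":[532,500,-93],"rotation":[0,0,0]}
    - {"grip":1,"travel":[532,500,-93],"rotation":[0,0,0]}
    - {"grip":1,"travel":[532,500,-93],"rotation":[0,0,0]}
    - {"grip":1,"travel":[532,500,-93],"rotation":[0,0,0]}

```text
time_s: 2.3
ee_pos: [0.5081, 0.0948, 0.3063]
tcp_rot: [-3.101, 0.496, -0.002]
ft_force: [1.7, -0.5, 1.0]
finger_gap: 0.0874
```

Request:
step_arm:
  plan:
    - {"grip":1,"travel":[0,90,0],"rotation":[0,0,0]}
    - {"grip":1,"travel":[0,90,0],"rotation":[0,0,0]}
    - {"grip":1,"travel":[0,90,0],"rotation":[0,0,0]}
    - {"grip":1,"travel":[0,90,0],"rotation":[0,0,0]}

```text
time_s: 2.8
ee_pos: [0.4801, 0.0095, 0.3064]
tcp_rot: [-3.101, 0.497, -0.002]
ft_force: [-0.3, 0.9, -0.1]
finger_gap: 0.0877
```

Run:
```python
from h import *
import pickle
k=K('wrist'); p,r=tool(); im=get_image('wrist'); pickle.dump((im,k,p,r.as_rotvec()),open('w1.pkl','wb'))
cv2.imwrite('pics/w1.png',cv2.resize(im[:,:,::-1],None,fx=1.5,fy=1.5))
```

```text
(no output)
```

View pics/w1.png

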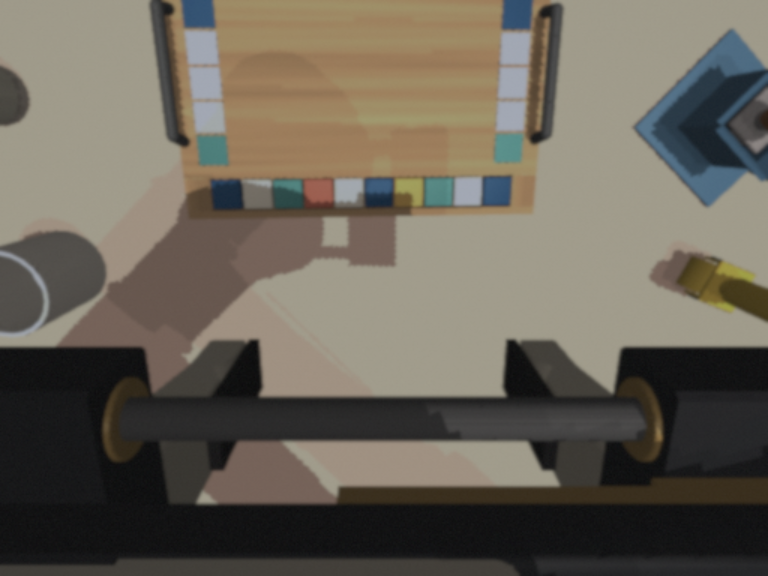

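The wrist view (shown at 1.5x) has the strip from about (212,194), end_b on the left, to (511,191), end_a on the right. The lip lies below it, and the holder shows partly at the top right.

Run:
```python
from h import *
import pickle
im,k,p,r=pickle.load(open('w1.pkl','rb'))
cv2.imwrite('pics/w1z.png',cv2.resize(im[105:155,115:370,::-1],None,fx=3.1,fy=3.1,interpolation=cv2.INTER_CUBIC))
for z in (.063,.066):
    w=unproj('wrist',np.array([[212,179],[211,210],[511,176],[512,206],[190,217],[533,212]])/1.5,z,k); print(z,w.round(4).tolist())
    a=(w[2]+w[3])/2;b=(w[0]+w[1])/2; d=b-a; print('mid',(a+b)/2,'len',np.linalg.norm(d),'yaw',np.degrees(np.arctan2(d[1],d[0])), 'w',np.linalg.norm(w[0]-w[1]),np.linalg.norm(w[2]-w[3]))
```

```text
0.063 [[0.5677, 0.1269, 0.063], [0.5447, 0.1381, 0.063], [0.4932, -0.1063, 0.063], [0.4691, -0.1012, 0.063], [0.5448, 0.1573, 0.063], [0.4588, -0.1167, 0.063]]
mid [0.51867135 0.01438099 0.063     ] len 0.24792293158130635 yaw 72.38084441152638 w 0.025604253816470888 0.024593601201553024
0.066 [[0.5676, 0.1259, 0.066], [0.5447, 0.137, 0.066], [0.4936, -0.1056, 0.066], [0.4698, -0.1006, 0.066], [0.5449, 0.156, 0.066], [0.4595, -0.1159, 0.066]]
mid [0.51893426 0.01415683 0.066     ] len 0.24607091427664016 yaw 72.38084441152638 w 0.02541298663179085 0.024409883726453675
```

View pics/w1z.png

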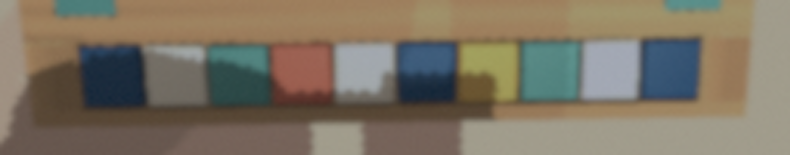

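Request:
step_arm:
  plan:
    - {"grip":1,"travel":[-30,-16,50],"rotation":[0,0,0]}
    - {"grip":1,"travel":[-30,-16,100],"rotation":[0,0,0]}
    - {"grip":1,"travel":[-30,-16,145],"rotation":[0,0,0]}
    - {"grip":1,"travel":[-30,-16,145],"rotation":[0,0,0]}
    - {"grip":1,"travel":[-30,-16,145],"rotation":[0,0,0]}

```text
time_s: 3.48
ee_pos: [0.4581, 0.0353, 0.1628]
tcp_rot: [-3.101, 0.494, -0.004]
ft_force: [0.1, -0.6, 0.6]
finger_gap: 0.0876
```

Run:
```python
from h import *
import pickle
k=K('wrist'); p,r=tool(); im=get_image('wrist'); pickle.dump((im,k,p,r.as_rotvec()),open('w2.pkl','wb'));print(p)
cv2.imwrite('pics/w2.png',cv2.resize(im[:,:,::-1],None,fx=1.5,fy=1.5,interpolation=cv2.INTER_CUBIC))
```

```text
[0.45811169 0.03528714 0.16282283]
```

View pics/w2.png

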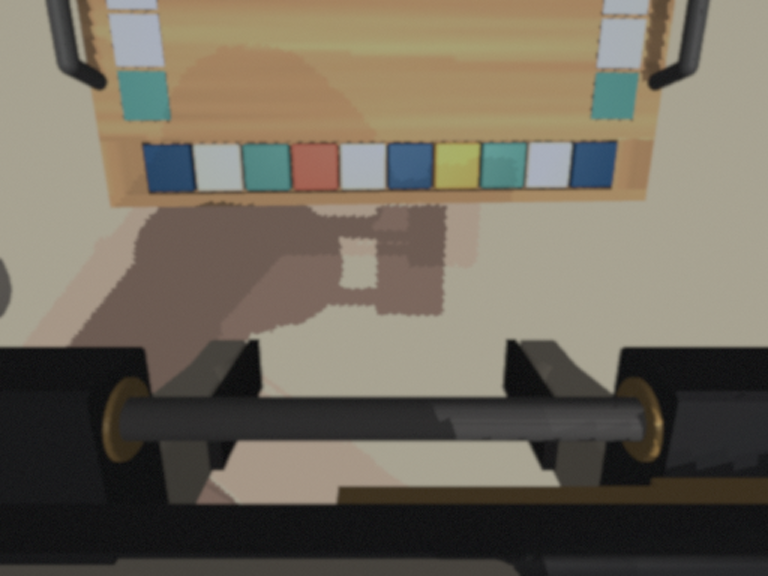

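The closer view (1.5x) shows the strip from (145,167) to (615,165), lying in a shallow channel whose lip and board face are on either side. I'll recompute from it and then go to the holder.

Run:
```python
from h import *
import pickle
im,k,p,r=pickle.load(open('w2.pkl','rb'))
for z in (.060,.066,.072):
    w=unproj('wrist',np.array([[142,143],[149,193],[616,141],[613,188]])/1.5,z,k)
    a=(w[2]+w[3])/2;b=(w[0]+w[1])/2; d=b-a; print(z,'mid',(a+b)/2,a,b,'len',np.linalg.norm(d),'yaw',np.degrees(np.arctan2(d[1],d[0])), 'w',np.linalg.norm(w[0]-w[1]),np.linalg.norm(w[2]-w[3]))
delta([.47+.03,-.31,.32],72.4)
```

```text
0.06 mid [0.51909437 0.0161378  0.06      ] [ 0.48130428 -0.10196464  0.06      ] [0.55688446 0.13424025 0.06      ] len 0.24800224751988711 yaw 72.25651467130865 w 0.025799312012364232 0.024192450938621702
0.066 mid [0.51938437 0.01600578 0.066     ] [ 0.48246275 -0.0993825   0.066     ] [0.55630598 0.13139406 0.066     ] len 0.24230279801223467 yaw 72.25651467130865 w 0.025206406594703253 0.023636473507086572
0.072 mid [0.51967436 0.01587376 0.072     ] [ 0.48362122 -0.09680036  0.072     ] [0.55572751 0.12854787 0.072     ] len 0.23660334850458217 yaw 72.25651467130864 w 0.02461350117704225 0.023080496075551543
opt 0 travel [ 147.5  314.9 -157.1] rot [ -0.29   0.24 179.49]
opt 180 travel [ 147.5  314.9 -157.1] rot [-0.15 -0.19 -0.51]
```

Request:
step_arm:
  plan:
    - {"grip":1,"travel":[20,20,-55],"rotation":[0,0,0]}
    - {"grip":1,"travel":[60,60,-110],"rotation":[0,0,0]}
    - {"grip":1,"travel":[100,120,-150],"rotation":[0,0,0]}
    - {"grip":1,"travel":[140,180,-150],"rotation":[0,0,0]}
    - {"grip":1,"travel":[153,240,-150],"rotation":[0,0,0]}
    - {"grip":1,"travel":[153,300,-150],"rotation":[0,0,0]}
    - {"grip":1,"travel":[153,324,-150],"rotation":[0,0,0]}
    - {"grip":1,"travel":[153,324,-150],"rotation":[0,0,0]}
    - {"grip":1,"travel":[153,324,-150],"rotation":[0,0,0]}

```text
time_s: 4.65
ee_pos: [0.5026, -0.3208, 0.3144]
tcp_rot: [-3.1, 0.496, -0.009]
ft_force: [0.4, 0.7, -0.9]
finger_gap: 0.0877
```

Run:
```python
from h import *
import pickle
k=K('wrist'); p,r=tool(); im=get_image('wrist'); pickle.dump((im,k,p,r.as_rotvec()),open('w3.pkl','wb'));print(p)
cv2.imwrite('pics/w3.png',cv2.resize(im[:,:,::-1],None,fx=1.5,fy=1.5,interpolation=cv2.INTER_CUBIC))
```

```text
[ 0.50258309 -0.32077279  0.31437681]
```

View pics/w3.png

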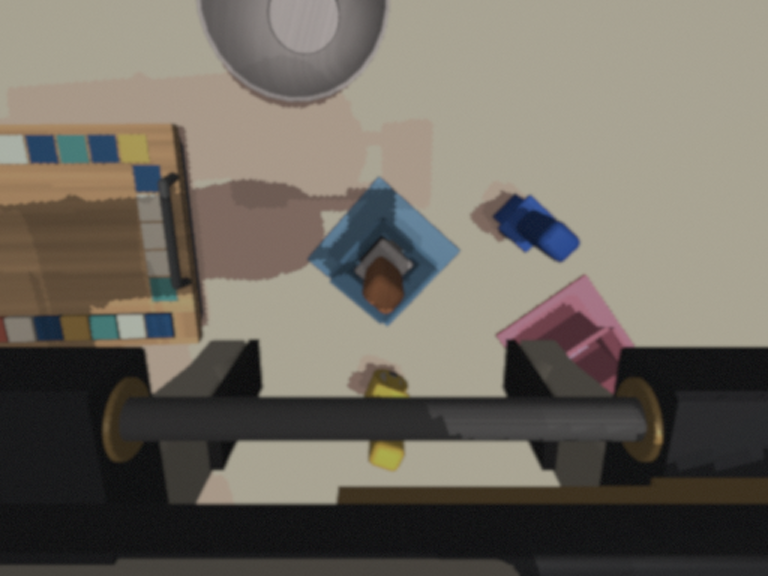

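Run:
```python
from h import *
import pickle
im,k,p,r=pickle.load(open('w3.pkl','rb'))
w=unproj('wrist',np.array([[379,177],[460,251],[387,325],[308,257]])/1.5,.004,k); print(w.round(4).tolist(),w.mean(0))
e=np.diff(np.r_[w,w[:1]],axis=0);print(np.linalg.norm(e,axis=1),np.degrees(np.arctan2(e[:,1],e[:,0])))
g=cv2.LUT(im,(255*(np.arange(256)/255)**.6).astype(np.uint8))
cv2.imwrite('pics/w3z.png',cv2.resize(g[112:222,200:312,::-1],None,fx=5.4,fy=5.4,interpolation=cv2.INTER_CUBIC))
```

```text
[[0.5455, -0.3317, 0.004], [0.4516, -0.3857, 0.004], [0.3993, -0.292, 0.004], [0.4933, -0.2395, 0.004]] [ 0.47244959 -0.31222878  0.004     ]
[0.10829824 0.10733326 0.10772091 0.10601191] [-150.10709804  119.1942351    29.19300274  -60.49808807]
```

View pics/w3z.png

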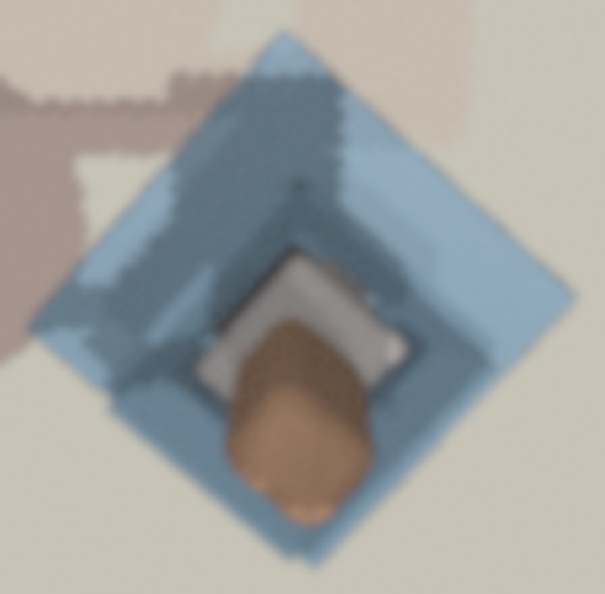

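Run:
```python
from h import *
import pickle
im,k,p,r=pickle.load(open('w3.pkl','rb'))
f=lambda a:np.array(a)/5.4+[200,112]
w=unproj('wrist',f([[200,365],[298,252],[410,345]]),.056,k);print(w.round(4)); e=np.diff(w,axis=0);print(np.linalg.norm(e,axis=1),np.degrees(np.arctan2(e[:,1],e[:,0])),'plate ctr',(w[0]+w[2])/2)
w=unproj('wrist',f([[228,447],[306,525],[373,455],[292,385]]),.138,k);e=np.diff(np.r_[w,w[:1]],axis=0);print(np.linalg.norm(e,axis=1),np.degrees(np.arctan2(e[:,1],e[:,0])),w.mean(0))
o=pickle.load(open('o.pkl','rb'))
g=o['top','im']; g=cv2.LUT(g,(255*(np.arange(256)/255)**.6).astype(np.uint8))
a=cv2.resize(g[185:240,295:350,::-1],None,fx=7,fy=7,interpolation=cv2.INTER_CUBIC)
s=cv2.LUT(o['scene','im'],(255*(np.arange(256)/255)**.6).astype(np.uint8))
b=cv2.resize(s[190:260,135:198,::-1],None,fx=5.5,fy=5.5,interpolation=cv2.INTER_CUBIC)
cv2.imwrite('pics/ts.png',np.hstack([a[:385],b[:385,:]]))
k=K('top');print('top handle',unproj('top',[329.5,209],.138,k))
# projection check in top/scene
for c in ('top','scene'): print(c,proj(c,[[.4725,-.312,.138],[.4725,-.312,.0]]))
```

```text
[[ 0.4784 -0.2878  0.056 ]
 [ 0.4979 -0.3199  0.056 ]
 [ 0.467  -0.339   0.056 ]]
[0.03759333 0.03636851] [ -58.74854007 -148.34789249] plate ctr [ 0.47270297 -0.31336784  0.056     ]
[0.02311932 0.02034044 0.02210044 0.01843314] [-154.92659653  -60.18205561   29.86717778  116.89592414] [ 0.47365491 -0.31234855  0.138     ]
top handle [[ 0.47166127 -0.31133451  0.138     ]]
top [[329.70425192 208.72943125]
 [322.82692872 211.99263543]]
scene [[155.16287343 195.7981247 ]
 [164.17275375 230.4540324 ]]
```

View pics/ts.png

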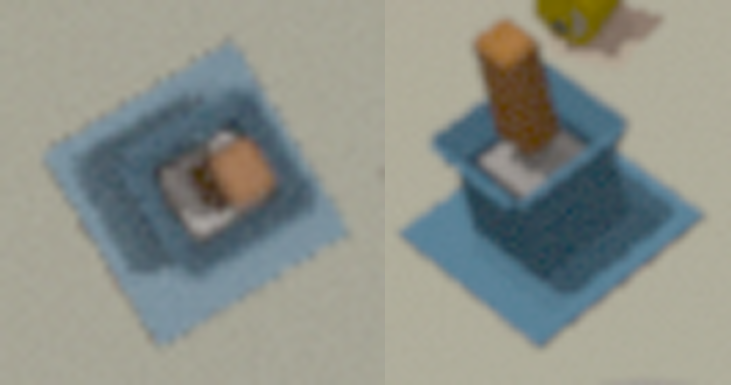

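Run:
```python
from h import *
delta([.4727,-.3125,.165],29.6)
```

```text
opt 0 travel [-31.8   2.6 149. ] rot [   0.28   -0.33 -137.71]
opt 180 travel [-31.8   2.6 149. ] rot [-0.27 -0.23 42.29]
```

Run:
```python
from h import *
print(sense()['q'])
```

```text
[-0.24087389  0.18303952 -0.02917496 -0.00249547 -1.35315399  1.49618917]
```

Request:
step_arm:
  plan:
    - {"grip":1,"travel":[-10,1,0],"rotation":[0,0,10]}
    - {"grip":1,"travel":[-20,2,40],"rotation":[0,0,20]}
    - {"grip":1,"travel":[-31,2.6,80],"rotation":[0,0,30]}
    - {"grip":1,"travel":[-31.8,2.6,115],"rotation":[0,0,40]}
    - {"grip":1,"travel":[-31.8,2.6,130],"rotation":[-0.27,-0.23,42.3]}
    - {"grip":1,"travel":[-31.8,2.6,130],"rotation":[-0.27,-0.23,42.3]}
    - {"grip":1,"travel":[-31.8,2.6,130],"rotation":[-0.27,-0.23,42.3]}

```text
time_s: 5.58
ee_pos: [0.4736, -0.312, 0.1854]
tcp_rot: [-2.717, 1.577, -0.003]
ft_force: [0.3, -0.4, 1.0]
finger_gap: 0.0878
```

Run:
```python
from h import *
import pickle
delta([.4727,-.3125,.092],29.6)
k=K('wrist'); p,r=tool(); im=get_image('wrist'); pickle.dump((im,k,p,r.as_rotvec()),open('w4.pkl','wb'));print(p)
g=cv2.LUT(im,(255*(np.arange(256)/255)**.6).astype(np.uint8))
cv2.imwrite('pics/w4.png',cv2.resize(g[:,:,::-1],None,fx=1.5,fy=1.5,interpolation=cv2.INTER_CUBIC))
```

```text
opt 0 travel [-0.2  1.1 93.4] rot [ 1.4000e-01 -1.0000e-01 -1.7985e+02]
opt 180 travel [-0.2  1.1 93.4] rot [-0.07 -0.09  0.15]
[ 0.47363012 -0.31203539  0.18537651]
```

View pics/w4.png

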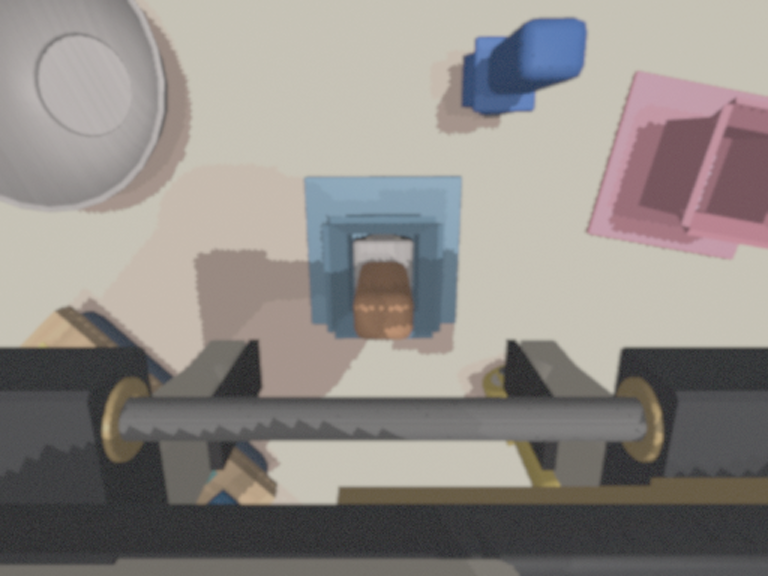

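The handle sits at column 383, centred between the fingers. Next I'll lower and grip.

Request:
step_arm:
  plan:
    - {"grip":1,"travel":[0,1,50],"rotation":[0,0,0]}
    - {"grip":1,"travel":[0,1,93],"rotation":[0,0,0]}
    - {"grip":1,"travel":[0,1,93],"rotation":[0,0,0]}
    - {"grip":1,"travel":[0,1,93],"rotation":[0,0,0]}
    - {"grip":0,"travel":[0,1,93],"rotation":[0,0,0]}
    - {"grip":0,"travel":[0,1,93],"rotation":[0,0,0]}
    - {"grip":0,"travel":[0,1,93],"rotation":[0,0,0]}
    - {"grip":0,"travel":[0,1,93],"rotation":[0,0,0]}
    - {"grip":0,"travel":[0,1,93],"rotation":[0,0,0]}
    - {"grip":0,"travel":[0,1,93],"rotation":[0,0,0]}
  newtons: 50

```text
time_s: 6.88
ee_pos: [0.4729, -0.3128, 0.0924]
tcp_rot: [-2.716, 1.577, -0.003]
ft_force: [-0.4, 0.8, -0.3]
finger_gap: 0.033
```

Request:
step_arm:
  plan:
    - {"grip":0,"travel":[0,0,0],"rotation":[0,0,0]}
    - {"grip":0,"travel":[0,0,0],"rotation":[0,0,0]}
    - {"grip":0,"travel":[0,0,0],"rotation":[0,0,0]}

```text
time_s: 7.25
ee_pos: [0.4729, -0.3128, 0.0924]
tcp_rot: [-2.716, 1.577, -0.003]
ft_force: [0.0, -0.1, 0.5]
finger_gap: 0.0276
```

Request:
step_arm:
  plan:
    - {"grip":0,"travel":[0,0,-30],"rotation":[0,0,0]}
    - {"grip":0,"travel":[0,0,-70],"rotation":[0,0,0]}
    - {"grip":0,"travel":[0,0,-110],"rotation":[0,0,0]}
    - {"grip":0,"travel":[0,0,-140],"rotation":[0,0,0]}
    - {"grip":0,"travel":[0,0,-140],"rotation":[0,0,0]}
    - {"grip":0,"travel":[0,0,-140],"rotation":[0,0,0]}

```text
time_s: 8.0
ee_pos: [0.4719, -0.3122, 0.2311]
tcp_rot: [-2.716, 1.578, -0.0]
ft_force: [-0.7, 0.3, -4.2]
finger_gap: 0.0273
```

Run:
```python
from h import *
s=sense();print(s['ft_force'],s['torque'],s['finger_gap'],s['q'])
delta([.4848,-.0910,.22],72.3)
```

```text
[-0.73482442  0.26555805 -4.15585998] [ 0.04406997 -0.00171185 -0.06060403] 0.02727461836355395 [-2.39011615e-01  1.76789521e-01 -2.26028289e-01 -5.53265678e-04
 -1.16769137e+00  7.57494042e-01]
opt 0 travel [-185.7 -120.8   11.2] rot [-0.0000e+00  4.0000e-02  1.3739e+02]
opt 180 travel [-185.7 -120.8   11.2] rot [-3.000e-02 -0.000e+00 -4.261e+01]
```

Request:
step_arm:
  plan:
    - {"grip":0,"travel":[-46,-30,3],"rotation":[0,0,-9]}
    - {"grip":0,"travel":[-92,-60,6],"rotation":[0,0,-18]}
    - {"grip":0,"travel":[-140,-90,9],"rotation":[0,0,-27]}
    - {"grip":0,"travel":[-186,-121,11],"rotation":[0,0,-36]}
    - {"grip":0,"travel":[-186,-121,11],"rotation":[0,0,-42.6]}
    - {"grip":0,"travel":[-186,-121,11],"rotation":[0,0,-42.6]}
    - {"grip":0,"travel":[-186,-121,11],"rotation":[0,0,-42.6]}
    - {"grip":0,"travel":[-186,-121,11],"rotation":[0,0,-42.6]}

```text
time_s: 9.0
ee_pos: [0.4846, -0.0914, 0.2198]
tcp_rot: [-3.103, 0.488, 0.001]
ft_force: [0.1, 0.1, -2.8]
finger_gap: 0.0276
```

Run:
```python
from h import *
s=sense();print(s['ft_force'],s['ee_pos'])
delta([.4848,-.0910,.17],72.3)
for c in ('wrist','top','scene'):
    im=get_image(c); cv2.imwrite(f'pics/{c}5.png',cv2.resize(im[:,:,::-1],None,fx=1.5,fy=1.5,interpolation=cv2.INTER_CUBIC) if c=='wrist' else cv2.resize((im[110:240,160:340] if c=='top' else im[150:290,180:370])[:,:,::-1],None,fx=4,fy=4,interpolation=cv2.INTER_CUBIC))
```

```text
[ 0.14329581  0.0728542  -2.7706033 ] [ 0.48458251 -0.09137575  0.21982983]
opt 0 travel [ 0.1 -0.4 49.8] rot [4.0000e-02 2.0000e-02 1.7983e+02]
opt 180 travel [ 0.1 -0.4 49.8] rot [-0.01  0.03 -0.17]
```

View pics/wrist5.png

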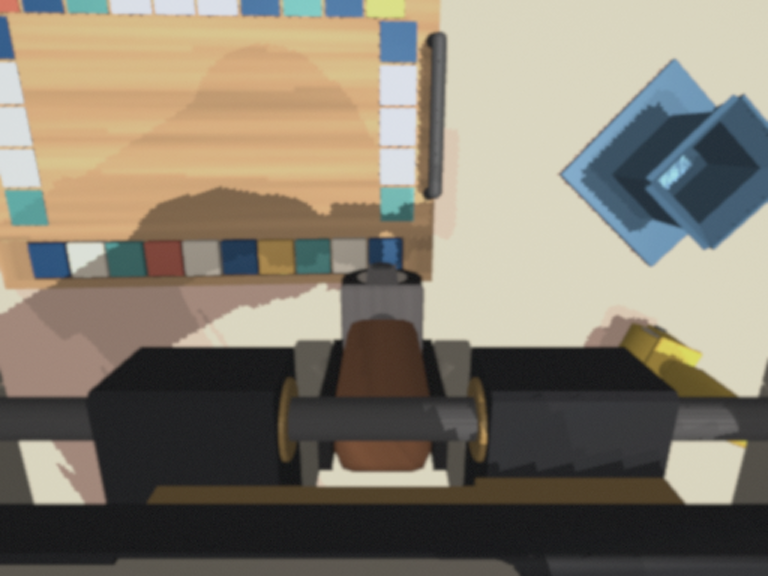

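View pics/scene5.png

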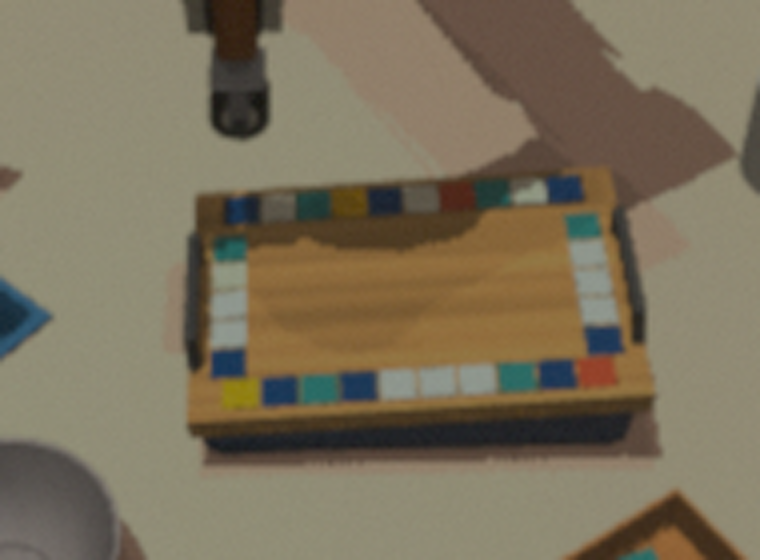

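Request:
step_arm:
  plan:
    - {"grip":0,"travel":[0,0,25],"rotation":[0,0,0]}
    - {"grip":0,"travel":[0,0,50],"rotation":[0,0,0]}
    - {"grip":0,"travel":[0,0,50],"rotation":[0,0,0]}
    - {"grip":0,"travel":[0,0,50],"rotation":[0,0,0]}

```text
time_s: 9.65
ee_pos: [0.4854, -0.0914, 0.1711]
tcp_rot: [-3.103, 0.486, -0.002]
ft_force: [0.5, -0.0, -2.6]
finger_gap: 0.0277
```

Request:
step_arm:
  plan:
    - {"grip":0,"travel":[0,0,3],"rotation":[0,0,0]}
    - {"grip":0,"travel":[0,0,5],"rotation":[0,0,0]}

```text
time_s: 9.9
ee_pos: [0.4858, -0.0913, 0.1666]
tcp_rot: [-3.103, 0.486, -0.004]
ft_force: [0.4, -0.1, -2.6]
finger_gap: 0.0279
```

Request:
step_arm:
  plan:
    - {"grip":0,"travel":[0,0,3],"rotation":[0,0,0]}
    - {"grip":0,"travel":[0,0,5],"rotation":[0,0,0]}

```text
time_s: 10.15
ee_pos: [0.4858, -0.0913, 0.1616]
tcp_rot: [-3.103, 0.486, -0.004]
ft_force: [0.1, 0.1, -2.4]
finger_gap: 0.0277
```

Request:
step_arm:
  plan:
    - {"grip":0,"travel":[0,0,3],"rotation":[0,0,0]}
    - {"grip":0,"travel":[0,0,5],"rotation":[0,0,0]}

```text
time_s: 10.4
ee_pos: [0.4858, -0.0913, 0.1563]
tcp_rot: [-3.103, 0.486, -0.004]
ft_force: [-0.3, -0.2, -3.1]
finger_gap: 0.0279
```

Request:
step_arm:
  plan:
    - {"grip":0,"travel":[0,0,2],"rotation":[0,0,0]}
    - {"grip":0,"travel":[0,0,4],"rotation":[0,0,0]}

```text
time_s: 10.65
ee_pos: [0.4857, -0.0913, 0.1521]
tcp_rot: [-3.103, 0.486, -0.003]
ft_force: [-0.0, -0.2, -2.5]
finger_gap: 0.0276
```

Request:
step_arm:
  plan:
    - {"grip":0,"travel":[0,0,2],"rotation":[0,0,0]}
    - {"grip":0,"travel":[0,0,3],"rotation":[0,0,0]}

```text
time_s: 10.9
ee_pos: [0.4857, -0.0914, 0.149]
tcp_rot: [-3.103, 0.486, -0.003]
ft_force: [0.5, 0.1, -2.2]
finger_gap: 0.0281
```

Request:
step_arm:
  plan:
    - {"grip":0,"travel":[0,0,2],"rotation":[0,0,0]}
    - {"grip":0,"travel":[0,0,3],"rotation":[0,0,0]}

```text
time_s: 11.15
ee_pos: [0.4856, -0.0913, 0.1458]
tcp_rot: [-3.103, 0.486, -0.003]
ft_force: [-0.3, -0.3, -2.1]
finger_gap: 0.028
```

Request:
step_arm:
  plan:
    - {"grip":0,"travel":[0,0,2],"rotation":[0,0,0]}
    - {"grip":0,"travel":[0,0,3],"rotation":[0,0,0]}

```text
time_s: 11.4
ee_pos: [0.4856, -0.0913, 0.1426]
tcp_rot: [-3.103, 0.486, -0.003]
ft_force: [-0.2, -0.6, -2.9]
finger_gap: 0.0277
```

Request:
step_arm:
  plan:
    - {"grip":0,"travel":[0,0,2],"rotation":[0,0,0]}
    - {"grip":0,"travel":[0,0,2],"rotation":[0,0,0]}

```text
time_s: 11.65
ee_pos: [0.4857, -0.0914, 0.1407]
tcp_rot: [-3.103, 0.486, -0.003]
ft_force: [-0.5, -0.3, 0.1]
finger_gap: 0.0279
```

Request:
step_arm:
  plan:
    - {"grip":0,"travel":[0,0,1.5],"rotation":[0,0,0]}
    - {"grip":0,"travel":[0,0,1.5],"rotation":[0,0,0]}

```text
time_s: 11.9
ee_pos: [0.4857, -0.0915, 0.1394]
tcp_rot: [-3.103, 0.486, -0.003]
ft_force: [-1.5, -0.5, 2.2]
finger_gap: 0.0276
```

Request:
step_arm:
  plan:
    - {"grip":0,"travel":[0,0,1.5],"rotation":[0,0,0]}
    - {"grip":0,"travel":[0,0,1.5],"rotation":[0,0,0]}

```text
time_s: 12.15
ee_pos: [0.4858, -0.0915, 0.138]
tcp_rot: [-3.104, 0.486, -0.004]
ft_force: [-1.5, -0.5, 3.8]
finger_gap: 0.028
```

Request:
step_arm:
  plan:
    - {"grip":0,"travel":[0,0,1.5],"rotation":[0,0,0]}
    - {"grip":0,"travel":[0,0,1.5],"rotation":[0,0,0]}

```text
time_s: 12.4
ee_pos: [0.4859, -0.0916, 0.1366]
tcp_rot: [-3.104, 0.486, -0.004]
ft_force: [-2.7, -0.5, 4.6]
finger_gap: 0.0278
```

Request:
step_arm:
  plan:
    - {"grip":0,"travel":[0,0,1.5],"rotation":[0,0,0]}
    - {"grip":0,"travel":[0,0,1.5],"rotation":[0,0,0]}

```text
time_s: 12.65
ee_pos: [0.4859, -0.0916, 0.1353]
tcp_rot: [-3.104, 0.486, -0.004]
ft_force: [-1.2, -1.5, 5.9]
finger_gap: 0.0276
```

Request:
step_arm:
  plan:
    - {"grip":0,"travel":[0,0,1.5],"rotation":[0,0,0]}
    - {"grip":0,"travel":[0,0,1.5],"rotation":[0,0,0]}

```text
time_s: 12.9
ee_pos: [0.4859, -0.0917, 0.134]
tcp_rot: [3.104, -0.485, 0.004]
ft_force: [-2.2, -0.8, 6.2]
finger_gap: 0.0282
```

Request:
step_arm:
  plan:
    - {"grip":0,"travel":[0,0,1],"rotation":[0,0,0]}
    - {"grip":0,"travel":[0,0,1],"rotation":[0,0,0]}

```text
time_s: 13.15
ee_pos: [0.4858, -0.092, 0.1333]
tcp_rot: [3.103, -0.485, 0.004]
ft_force: [-2.8, -0.5, 7.1]
finger_gap: 0.0276
```

Request:
step_arm:
  plan:
    - {"grip":0,"travel":[0,0,1.5],"rotation":[0,0,0]}
    - {"grip":0,"travel":[0,0,1.5],"rotation":[0,0,0]}

```text
time_s: 13.4
ee_pos: [0.4855, -0.0924, 0.1322]
tcp_rot: [3.102, -0.485, 0.003]
ft_force: [-3.7, -1.2, 9.0]
finger_gap: 0.0279
```

Request:
step_arm:
  plan:
    - {"grip":0,"travel":[0,0,1],"rotation":[0,0,0]}
    - {"grip":0,"travel":[0,0,1],"rotation":[0,0,0]}

```text
time_s: 13.65
ee_pos: [0.4853, -0.0928, 0.1316]
tcp_rot: [3.102, -0.484, 0.003]
ft_force: [-4.3, -1.9, 9.2]
finger_gap: 0.0277
```

Run:
```python
from h import *
s=sense();print(s['ft_force'],s['torque'],s['ee_pos'])
for c in ('wrist','scene'):
    im=get_image(c); cv2.imwrite(f'pics/{c}6.png',cv2.resize(im[90:330,130:370,::-1],None,fx=2.5,fy=2.5,interpolation=cv2.INTER_CUBIC) if c=='wrist' else cv2.resize((im[150:290,180:370])[:,:,::-1],None,fx=4,fy=4,interpolation=cv2.INTER_CUBIC))
```

```text
[-4.2827733  -1.88459266  9.20550052] [-0.77090474  1.60761487 -0.00608089] [ 0.48532748 -0.09282257  0.1316317 ]
```

View pics/wrist6.png

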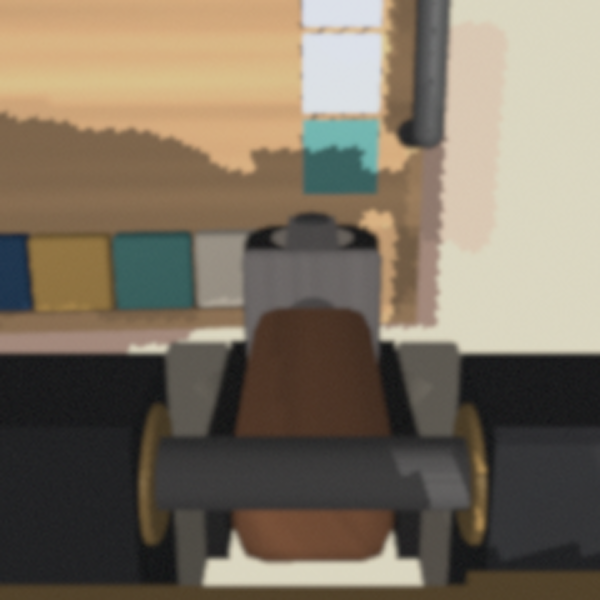

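View pics/scene6.png

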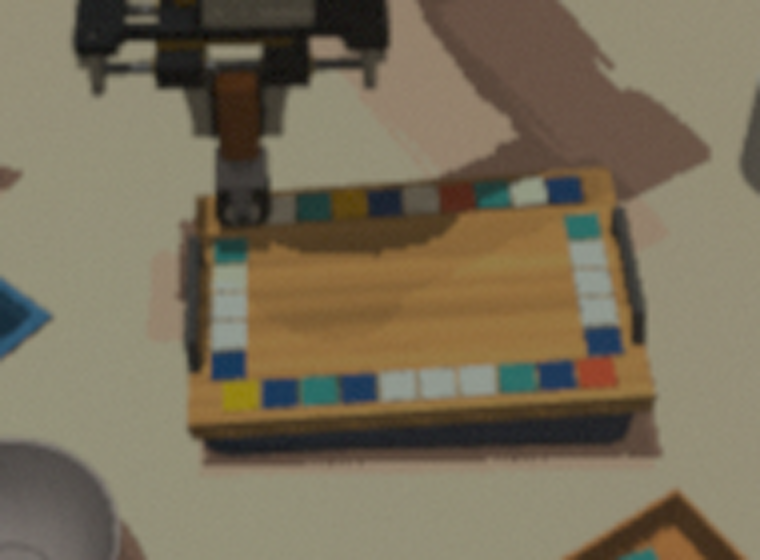

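Request:
step_arm:
  plan:
    - {"grip":0,"travel":[-1.5,-1,0],"rotation":[0,0,0]}
    - {"grip":0,"travel":[-1.5,-1,0],"rotation":[0,0,0]}

```text
time_s: 14.0
ee_pos: [0.4846, -0.0918, 0.1324]
tcp_rot: [3.101, -0.483, 0.004]
ft_force: [-1.7, -2.4, 7.6]
finger_gap: 0.0282
```

Request:
step_arm:
  plan:
    - {"grip":0,"travel":[0,0,1.5],"rotation":[0,0,0]}
    - {"grip":0,"travel":[0,0,1.5],"rotation":[0,0,0]}

```text
time_s: 14.25
ee_pos: [0.4848, -0.0923, 0.1315]
tcp_rot: [3.1, -0.483, 0.005]
ft_force: [-2.8, -1.4, 8.6]
finger_gap: 0.028
```

Request:
step_arm:
  plan:
    - {"grip":0,"travel":[0,0,3],"rotation":[0,0,0]}
    - {"grip":0,"travel":[0,0,3],"rotation":[0,0,0]}

```text
time_s: 14.5
ee_pos: [0.4845, -0.0931, 0.1291]
tcp_rot: [3.099, -0.482, 0.005]
ft_force: [-4.1, -3.1, 11.8]
finger_gap: 0.028
```

Run:
```python
from h import *
s=sense();print(s['ft_force'],s['torque'],s['ee_pos'])
for c in ('wrist','scene'):
    im=get_image(c); cv2.imwrite(f'pics/{c}7.png',cv2.resize(im[90:330,130:370,::-1],None,fx=2.5,fy=2.5,interpolation=cv2.INTER_CUBIC) if c=='wrist' else cv2.resize((im[150:290,180:370])[:,:,::-1],None,fx=4,fy=4,interpolation=cv2.INTER_CUBIC))
```

```text
[-4.10602277 -3.09587002 11.7606306 ] [-1.5300208   1.97976702 -0.03176823] [ 0.48449964 -0.09313129  0.12909835]
```

View pics/wrist7.png

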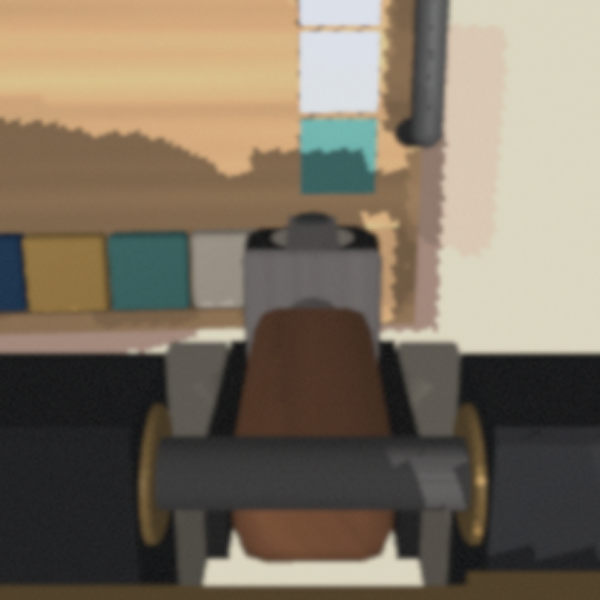

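View pics/scene7.png

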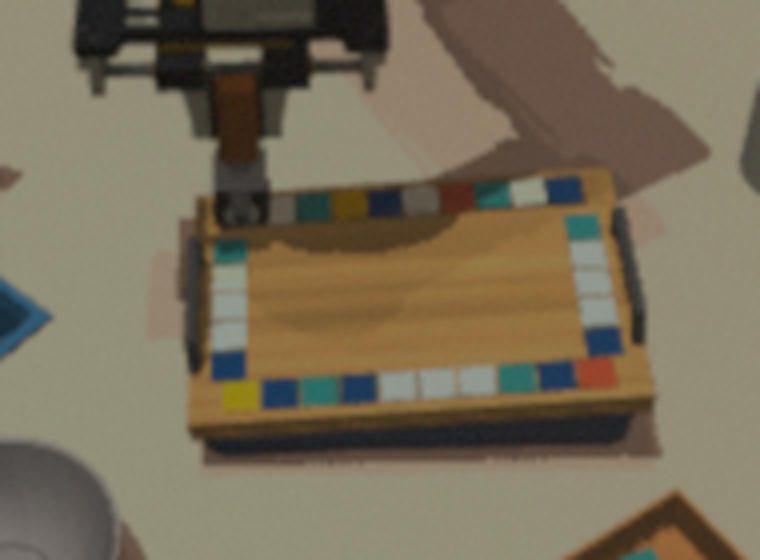

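Request:
step_arm:
  plan:
    - {"grip":0,"travel":[0,0,3.5],"rotation":[0,0,0]}
    - {"grip":0,"travel":[0,0,4],"rotation":[0,0,0]}

```text
time_s: 14.85
ee_pos: [0.4844, -0.0941, 0.1262]
tcp_rot: [3.097, -0.481, 0.005]
ft_force: [-5.6, -3.6, 14.7]
finger_gap: 0.0279
```

Request:
step_arm:
  plan:
    - {"grip":0,"travel":[-1,-3,3.5],"rotation":[0,0,0]}
    - {"grip":0,"travel":[-1,-6,3],"rotation":[0,0,0]}

```text
time_s: 15.1
ee_pos: [0.4848, -0.0896, 0.1244]
tcp_rot: [3.095, -0.479, 0.004]
ft_force: [-6.0, -5.0, 18.8]
finger_gap: 0.0277
```

Request:
step_arm:
  plan:
    - {"grip":0,"travel":[-1,-6,2],"rotation":[0,0,0]}
    - {"grip":0,"travel":[-1,-12,1.5],"rotation":[0,0,0]}

```text
time_s: 15.35
ee_pos: [0.4884, -0.0788, 0.1249]
tcp_rot: [3.093, -0.477, 0.008]
ft_force: [-5.2, -3.5, 19.8]
finger_gap: 0.0278
```

Request:
step_arm:
  plan:
    - {"grip":0,"travel":[-1,-6,2],"rotation":[0,0,0]}
    - {"grip":0,"travel":[-1,-12,1],"rotation":[0,0,0]}

```text
time_s: 15.6
ee_pos: [0.4909, -0.0684, 0.1258]
tcp_rot: [3.091, -0.475, 0.008]
ft_force: [-8.6, -7.1, 23.5]
finger_gap: 0.028
```

```bash
cat >> h.py <<'E'
M=np.array([.5191,.0161]);U=np.array([np.cos(np.radians(72.3)),np.sin(np.radians(72.3))]);N=np.array([U[1],-U[0]])
def st():
    s=sense();p=np.array(s['ee_pos']);d=p[:2]-M;F=np.array(s['ft_force']);r=R.from_rotvec(s['tcp_rot']).as_matrix()
    print('t',round(s['time_s'],2),'s %.1f c %.1f z %.1f'%(d@U*1e3,d@N*1e3,p[2]*1e3),'press %.1f along %.1f cross %.1f'%(F[2]+2.6,F[:2]@U,F[:2]@N))
    print('tilt along %.4f cross %.4f'%(-r[:2,2]@U,-r[:2,2]@N), 'uncorrected rows need:')
    # rotation to upright
    y=np.radians(72.3+180);Y=np.array([np.cos(y),np.sin(y),0]);Z=np.array([0,0,-1.]);X=np.cross(Y,Z)
    R0=R.from_matrix(r);print('rot',(R0.inv()*R.from_matrix(np.c_[X,Y,Z])).as_rotvec(degrees=True).round(2))
    for ds in (0,6,12,20):
        D=np.r_[U*ds-N*(d@N*1e3),0]; print(ds,(R0.inv().apply(D)).round(2))
E
python3 -c "
from h import *
st()"
```

```text
t 15.6 s -89.1 c -1.1 z 125.8 press 26.1 along -9.4 cross -6.1
tilt along 0.0136 cross -0.0072 uncorrected rows need:
rot [ 0.78 -0.41  0.23]
0 [1.14 0.   0.01]
6 [ 1.17 -5.99 -0.07]
12 [  1.19 -11.99  -0.16]
20 [  1.23 -19.99  -0.26]
```

Request:
step_arm:
  plan:
    - {"grip":0,"travel":[-1,-5,-0.5],"rotation":[0.8,-0.4,0.2]}
    - {"grip":0,"travel":[-1.5,-10,-0.5],"rotation":[0.8,-0.4,0.2]}

```text
time_s: 15.85
ee_pos: [0.4943, -0.0595, 0.1288]
tcp_rot: [3.104, -0.481, 0.007]
ft_force: [-4.2, -4.1, 20.5]
finger_gap: 0.0278
```

```bash
python3 -c "
from h import *
st()"
```

```text
t 15.85 s -79.5 c -0.6 z 128.8 press 23.1 along -5.2 cross -2.7
tilt along 0.0001 cross -0.0044 uncorrected rows need:
rot [ 0.01 -0.25  0.1 ]
0 [0.62 0.   0.  ]
6 [ 0.63 -6.    0.  ]
12 [  0.64 -12.     0.  ]
20 [  0.66 -20.     0.  ]
```

Request:
step_arm:
  plan:
    - {"grip":0,"travel":[-0.5,-6,0.3],"rotation":[0.3,-0.3,0.1]}
    - {"grip":0,"travel":[-0.5,-12,0],"rotation":[0.3,-0.3,0.1]}

```text
time_s: 16.1
ee_pos: [0.4987, -0.0485, 0.1311]
tcp_rot: [-3.1, 0.482, -0.004]
ft_force: [-6.0, -3.5, 21.3]
finger_gap: 0.0277
```

Request:
step_arm:
  plan:
    - {"grip":0,"travel":[-0.5,-6,0.5],"rotation":[0.3,-0.3,0.1]}
    - {"grip":0,"travel":[-0.5,-12,0],"rotation":[0.3,-0.3,0.1]}

```text
time_s: 16.35
ee_pos: [0.5023, -0.0381, 0.1332]
tcp_rot: [-3.096, 0.482, 0.001]
ft_force: [-4.9, -3.5, 19.3]
finger_gap: 0.0279
```

```bash
python3 -c "
from h import *
st()"
```

```text
t 16.35 s -56.7 c 0.5 z 133.2 press 21.9 along -4.8 cross -3.7
tilt along -0.0082 cross 0.0016 uncorrected rows need:
rot [-0.47  0.09 -0.01]
0 [-0.46  0.    0.  ]
6 [-0.46 -6.    0.05]
12 [ -0.46 -12.     0.1 ]
20 [ -0.46 -20.     0.16]
```

Request:
step_arm:
  plan:
    - {"grip":0,"travel":[-1,-6,0.5],"rotation":[0,0,0]}
    - {"grip":0,"travel":[-1.5,-12,0],"rotation":[0,0,0]}

```text
time_s: 16.6
ee_pos: [0.5059, -0.0265, 0.1355]
tcp_rot: [-3.097, 0.481, -0.005]
ft_force: [-3.6, -1.8, 17.7]
finger_gap: 0.0278
```

Request:
step_arm:
  plan:
    - {"grip":0,"travel":[-1,-6,0.5],"rotation":[0,0,0]}
    - {"grip":0,"travel":[-1.5,-12,0],"rotation":[0,0,0]}

```text
time_s: 16.85
ee_pos: [0.509, -0.0153, 0.1375]
tcp_rot: [-3.098, 0.48, -0.008]
ft_force: [-2.6, -5.7, 15.8]
finger_gap: 0.0276
```

```bash
python3 -c "
from h import *
st()"
```

```text
t 16.85 s -33.0 c -0.1 z 137.5 press 18.4 along -6.2 cross -0.8
tilt along -0.0075 cross -0.0042 uncorrected rows need:
rot [-0.43 -0.24  0.1 ]
0 [0.08 0.   0.  ]
6 [ 0.09 -6.    0.05]
12 [  0.1  -12.     0.09]
20 [  0.12 -20.     0.15]
```

Force is slowly falling, so I'll add a little depth.

Request:
step_arm:
  plan:
    - {"grip":0,"travel":[-1,-5,1.2],"rotation":[0,0,0]}
    - {"grip":0,"travel":[-1,-11,1],"rotation":[0,0,0]}

```text
time_s: 17.1
ee_pos: [0.5128, -0.0045, 0.1385]
tcp_rot: [-3.098, 0.478, -0.013]
ft_force: [-4.0, -1.1, 15.5]
finger_gap: 0.0282
```

Request:
step_arm:
  plan:
    - {"grip":0,"travel":[-1,-6,0.8],"rotation":[0,0,0]}
    - {"grip":0,"travel":[-1,-12,0.3],"rotation":[0,0,0]}

```text
time_s: 17.35
ee_pos: [0.516, 0.0066, 0.1399]
tcp_rot: [-3.099, 0.477, -0.016]
ft_force: [-2.7, -5.7, 13.4]
finger_gap: 0.0278
```

```bash
python3 -c "
from h import *
st()"
```

```text
t 17.35 s -10.0 c -0.1 z 139.9 press 16.0 along -6.3 cross -0.9
tilt along -0.0071 cross -0.0090 uncorrected rows need:
rot [-0.41 -0.52  0.2 ]
0 [0.07 0.   0.  ]
6 [ 0.09 -6.    0.04]
12 [  0.11 -12.     0.09]
20 [  0.13 -20.     0.14]
```

Request:
step_arm:
  plan:
    - {"grip":0,"travel":[-0.5,-4,2.2],"rotation":[-0.2,-0.5,0.2]}
    - {"grip":0,"travel":[-0.5,-9,2.2],"rotation":[-0.2,-0.5,0.2]}

```text
time_s: 17.6
ee_pos: [0.5195, 0.0152, 0.1396]
tcp_rot: [-3.101, 0.482, -0.005]
ft_force: [-4.6, -0.2, 17.9]
finger_gap: 0.0277
```

Request:
step_arm:
  plan:
    - {"grip":0,"travel":[-0.5,-6,1.5],"rotation":[0,0,0]}
    - {"grip":0,"travel":[-0.5,-12,1],"rotation":[0,0,0]}

```text
time_s: 17.85
ee_pos: [0.5234, 0.0268, 0.1404]
tcp_rot: [-3.101, 0.481, -0.008]
ft_force: [-5.9, 0.2, 15.8]
finger_gap: 0.0276
```

```bash
python3 -c "
from h import *
st()"
```

```text
t 17.85 s 11.5 c 0.9 z 140.4 press 18.4 along -1.6 cross -5.6
tilt along -0.0040 cross -0.0048 uncorrected rows need:
rot [-0.23 -0.27  0.08]
0 [-0.85 -0.   -0.  ]
6 [-0.85 -6.    0.02]
12 [ -0.84 -12.     0.04]
20 [ -0.83 -20.     0.08]
```

Request:
step_arm:
  plan:
    - {"grip":0,"travel":[-2,-5,2],"rotation":[-0.2,-0.3,0.1]}
    - {"grip":0,"travel":[-2.5,-10,2],"rotation":[-0.2,-0.3,0.1]}

```text
time_s: 18.1
ee_pos: [0.5261, 0.0369, 0.1407]
tcp_rot: [-3.104, 0.482, -0.006]
ft_force: [-1.5, -2.6, 15.5]
finger_gap: 0.0277
```

Request:
step_arm:
  plan:
    - {"grip":0,"travel":[-1,-6,1.5],"rotation":[0,0,0]}
    - {"grip":0,"travel":[-1,-12,1],"rotation":[0,0,0]}

```text
time_s: 18.35
ee_pos: [0.5302, 0.0489, 0.1416]
tcp_rot: [-3.103, 0.481, -0.011]
ft_force: [-2.5, -0.9, 14.2]
finger_gap: 0.028
```

```bash
python3 -c "
from h import *
st()"
```

```text
t 18.35 s 34.6 c 0.6 z 141.6 press 16.8 along -1.6 cross -2.1
tilt along -0.0023 cross -0.0068 uncorrected rows need:
rot [-0.13 -0.39  0.1 ]
0 [-0.58 -0.   -0.  ]
6 [-0.57 -6.    0.01]
12 [ -0.56 -12.     0.02]
20 [ -0.54 -20.     0.04]
```

Request:
step_arm:
  plan:
    - {"grip":0,"travel":[-1.5,-4,2.5],"rotation":[-0.1,-0.4,0.1]}
    - {"grip":0,"travel":[-1.5,-9,3],"rotation":[-0.1,-0.4,0.1]}

```text
time_s: 18.6
ee_pos: [0.5331, 0.0575, 0.1407]
tcp_rot: [3.104, -0.482, 0.005]
ft_force: [-1.8, -5.5, 15.4]
finger_gap: 0.0278
```

Request:
step_arm:
  plan:
    - {"grip":0,"travel":[-1,-5,2],"rotation":[0,0,0]}
    - {"grip":0,"travel":[-1,-10,2],"rotation":[0,0,0]}

```text
time_s: 18.85
ee_pos: [0.5366, 0.0676, 0.1407]
tcp_rot: [-3.104, 0.48, -0.01]
ft_force: [-4.3, -0.3, 17.0]
finger_gap: 0.0283
```

```bash
python3 -c "
from h import *
st()"
```

```text
t 18.85 s 54.4 c 1.0 z 140.7 press 19.6 along -1.6 cross -4.0
tilt along -0.0017 cross -0.0063 uncorrected rows need:
rot [-0.1  -0.36  0.1 ]
0 [-1.02 -0.   -0.01]
6 [-1.01 -6.    0.  ]
12 [-1.0e+00 -1.2e+01  1.0e-02]
20 [ -0.99 -20.     0.03]
```

Request:
step_arm:
  plan:
    - {"grip":0,"travel":[-2,-5,2],"rotation":[-0.1,-0.4,0.1]}
    - {"grip":0,"travel":[-2.5,-10,2],"rotation":[-0.1,-0.4,0.1]}

```text
time_s: 19.1
ee_pos: [0.5395, 0.0784, 0.1411]
tcp_rot: [-3.103, 0.481, -0.006]
ft_force: [-0.0, -3.8, 13.9]
finger_gap: 0.0277
```

Request:
step_arm:
  plan:
    - {"grip":0,"travel":[-1.5,-5,2],"rotation":[0,0,0]}
    - {"grip":0,"travel":[-1.5,-10,2],"rotation":[0,0,0]}

```text
time_s: 19.35
ee_pos: [0.543, 0.0888, 0.1412]
tcp_rot: [-3.102, 0.48, -0.013]
ft_force: [-1.4, -0.5, 14.0]
finger_gap: 0.0275
```

```bash
python3 -c "
from h import *
st()"
```

```text
t 19.35 s 76.6 c 0.7 z 141.2 press 16.6 along -0.9 cross -1.2
tilt along -0.0039 cross -0.0076 uncorrected rows need:
rot [-0.22 -0.44  0.12]
0 [-0.67 -0.   -0.01]
6 [-0.66 -6.    0.02]
12 [ -0.64 -12.     0.04]
20 [ -0.63 -20.     0.07]
```

Request:
step_arm:
  plan:
    - {"grip":0,"travel":[-1.5,-4,3],"rotation":[-0.2,-0.4,0.1]}
    - {"grip":0,"travel":[-1.5,-9,3.5],"rotation":[-0.2,-0.4,0.1]}

```text
time_s: 19.6
ee_pos: [0.5465, 0.0987, 0.1401]
tcp_rot: [-3.102, 0.481, -0.008]
ft_force: [-1.4, 0.2, 16.5]
finger_gap: 0.0275
```

Request:
step_arm:
  plan:
    - {"grip":0,"travel":[-1.5,-5,3],"rotation":[0,0,0]}
    - {"grip":0,"travel":[-1.5,-10,3.5],"rotation":[0,0,0]}

```text
time_s: 19.85
ee_pos: [0.5497, 0.1087, 0.1387]
tcp_rot: [-3.102, 0.479, -0.014]
ft_force: [-2.2, -3.6, 15.9]
finger_gap: 0.0276
```

```bash
python3 -c "
from h import *
st()"
```

```text
t 19.85 s 97.5 c 1.0 z 138.7 press 18.5 along -4.1 cross -1.0
tilt along -0.0038 cross -0.0083 uncorrected rows need:
rot [-0.22 -0.48  0.15]
0 [-1.05 -0.   -0.01]
6 [-1.03 -6.    0.01]
12 [ -1.01 -12.     0.04]
20 [ -0.99 -20.     0.07]
```

Request:
step_arm:
  plan:
    - {"grip":0,"travel":[-1.5,-4,3.5],"rotation":[-0.2,-0.4,0.1]}
    - {"grip":0,"travel":[-1.5,-9,4],"rotation":[-0.2,-0.4,0.1]}

```text
time_s: 20.1
ee_pos: [0.5533, 0.1186, 0.1373]
tcp_rot: [-3.102, 0.48, -0.009]
ft_force: [-2.3, -0.6, 17.6]
finger_gap: 0.0278
```

Request:
step_arm:
  plan:
    - {"grip":0,"travel":[-1.5,-4,3.5],"rotation":[-0.2,-0.4,0.1]}
    - {"grip":0,"travel":[-1.5,-8,4.5],"rotation":[-0.2,-0.4,0.1]}

```text
time_s: 20.35
ee_pos: [0.5567, 0.1279, 0.1356]
tcp_rot: [-3.102, 0.481, -0.006]
ft_force: [-4.5, 0.3, 18.8]
finger_gap: 0.0279
```

Request:
step_arm:
  plan:
    - {"grip":0,"travel":[-1,-2,4],"rotation":[0,0,0]}
    - {"grip":0,"travel":[-1,-2,5],"rotation":[0,0,0]}

```text
time_s: 20.6
ee_pos: [0.5586, 0.1318, 0.1336]
tcp_rot: [-3.099, 0.478, -0.013]
ft_force: [-5.0, 2.7, 20.3]
finger_gap: 0.0279
```

```bash
python3 -c "
from h import *
st()"
```

```text
t 20.6 s 122.2 c 2.4 z 133.6 press 22.9 along 1.0 cross -5.6
tilt along -0.0071 cross -0.0076 uncorrected rows need:
rot [-0.41 -0.43  0.16]
0 [-2.43 -0.01 -0.02]
6 [-2.42 -6.01  0.02]
12 [ -2.4  -12.01   0.07]
20 [ -2.38 -20.01   0.12]
```

Request:
step_arm:
  plan:
    - {"grip":0,"travel":[-3,4,3],"rotation":[-0.4,-0.4,0.2]}
    - {"grip":0,"travel":[-3,9,1.5],"rotation":[-0.4,-0.4,0.2]}

```text
time_s: 20.85
ee_pos: [0.5558, 0.1261, 0.1352]
tcp_rot: [-3.1, 0.481, -0.011]
ft_force: [-4.5, 4.0, 19.7]
finger_gap: 0.0279
```

Request:
step_arm:
  plan:
    - {"grip":0,"travel":[-2,6,1.5],"rotation":[0,-0.4,0.2]}
    - {"grip":0,"travel":[-2,12,1],"rotation":[0,-0.4,0.2]}

```text
time_s: 21.1
ee_pos: [0.5529, 0.117, 0.1373]
tcp_rot: [-3.095, 0.483, -0.009]
ft_force: [-3.9, 3.7, 19.4]
finger_gap: 0.0279
```

```bash
python3 -c "
from h import *
st()"
```

```text
t 21.1 s 106.4 c 1.5 z 137.3 press 22.0 along 2.4 cross -4.9
tilt along -0.0102 cross -0.0042 uncorrected rows need:
rot [-0.58 -0.24 -0.06]
0 [-1.55  0.   -0.01]
6 [-1.55 -6.    0.05]
12 [ -1.56 -12.     0.12]
20 [ -1.57 -20.     0.2 ]
```

Request:
step_arm:
  plan:
    - {"grip":0,"travel":[-2,6,1.5],"rotation":[-0.5,-0.3,0]}
    - {"grip":0,"travel":[-2.5,12,1],"rotation":[-0.5,-0.3,0]}
    - {"grip":0,"travel":[-2.5,18,0.5],"rotation":[-0.5,-0.3,0]}

```text
time_s: 21.48
ee_pos: [0.5476, 0.1019, 0.1394]
tcp_rot: [-3.099, 0.482, -0.008]
ft_force: [-2.1, 2.6, 17.8]
finger_gap: 0.0279
```

Request:
step_arm:
  plan:
    - {"grip":0,"travel":[-1.5,6,1.5],"rotation":[-0.5,-0.3,0]}
    - {"grip":0,"travel":[-1.5,12,1.5],"rotation":[-0.5,-0.3,0]}
    - {"grip":0,"travel":[-1.5,18,1],"rotation":[-0.5,-0.3,0]}

```text
time_s: 21.85
ee_pos: [0.5429, 0.0863, 0.1408]
tcp_rot: [-3.105, 0.481, -0.005]
ft_force: [-3.0, 2.9, 16.2]
finger_gap: 0.0281
```

```bash
python3 -c "
from h import *
st()"
```

```text
t 21.85 s 74.1 c 1.3 z 140.8 press 18.8 along 1.9 cross -3.7
tilt along -0.0005 cross -0.0033 uncorrected rows need:
rot [-0.03 -0.19  0.09]
0 [-1.32 -0.   -0.  ]
6 [-1.31 -6.   -0.  ]
12 [ -1.3 -12.    0. ]
20 [-1.28e+00 -2.00e+01  1.00e-02]
```

Request:
step_arm:
  plan:
    - {"grip":0,"travel":[-2,6,2.5],"rotation":[0,-0.3,0]}
    - {"grip":0,"travel":[-2.5,12,2.5],"rotation":[0,-0.3,0]}
    - {"grip":0,"travel":[-2.5,18,2.5],"rotation":[0,-0.3,0]}

```text
time_s: 22.22
ee_pos: [0.5376, 0.0709, 0.141]
tcp_rot: [-3.101, 0.478, -0.006]
ft_force: [-2.5, 2.1, 17.3]
finger_gap: 0.028
```

Request:
step_arm:
  plan:
    - {"grip":0,"travel":[-2,6,2.5],"rotation":[0,-0.3,0]}
    - {"grip":0,"travel":[-2,12,2.5],"rotation":[0,-0.3,0]}
    - {"grip":0,"travel":[-2,18,2.5],"rotation":[0,-0.3,0]}

```text
time_s: 22.6
ee_pos: [0.5327, 0.0552, 0.141]
tcp_rot: [-3.098, 0.476, -0.006]
ft_force: [-3.8, 1.3, 17.5]
finger_gap: 0.0278
```

```bash
python3 -c "
from h import *
st()"
```

```text
t 22.6 s 41.3 c 1.1 z 141.0 press 20.1 along 0.0 cross -4.0
tilt along -0.0075 cross -0.0029 uncorrected rows need:
rot [-0.43 -0.17  0.24]
0 [-1.09 -0.   -0.  ]
6 [-1.07 -6.    0.04]
12 [ -1.04 -12.     0.09]
20 [ -1.01 -20.     0.15]
```

Request:
step_arm:
  plan:
    - {"grip":0,"travel":[-2,6,3],"rotation":[-0.4,-0.3,0.2]}
    - {"grip":0,"travel":[-2.5,12,3.3],"rotation":[-0.4,-0.3,0.2]}
    - {"grip":0,"travel":[-2.5,18,3.5],"rotation":[-0.4,-0.3,0.2]}

```text
time_s: 22.98
ee_pos: [0.5276, 0.0396, 0.1402]
tcp_rot: [-3.101, 0.479, -0.006]
ft_force: [-3.1, 1.7, 18.5]
finger_gap: 0.028
```

Request:
step_arm:
  plan:
    - {"grip":0,"travel":[-2,6,3],"rotation":[-0.4,-0.3,0.2]}
    - {"grip":0,"travel":[-2,12,3.3],"rotation":[-0.4,-0.3,0.2]}
    - {"grip":0,"travel":[-2,18,3.8],"rotation":[-0.4,-0.3,0.2]}

```text
time_s: 23.35
ee_pos: [0.5226, 0.0236, 0.1391]
tcp_rot: [3.103, -0.483, 0.004]
ft_force: [-5.3, 1.2, 21.1]
finger_gap: 0.0277
```

```bash
python3 -c "
from h import *
st()"
```

```text
t 23.35 s 8.2 c 1.1 z 139.1 press 23.7 along -0.5 cross -5.4
tilt along 0.0004 cross -0.0029 uncorrected rows need:
rot [ 0.02 -0.17  0.  ]
0 [-1.08 -0.   -0.  ]
6 [-1.08 -6.   -0.01]
12 [-1.08e+00 -1.20e+01 -1.00e-02]
20 [-1.08e+00 -2.00e+01 -1.00e-02]
```

Request:
step_arm:
  plan:
    - {"grip":0,"travel":[-2,6,2.7],"rotation":[0,-0.3,0]}
    - {"grip":0,"travel":[-2.5,12,3],"rotation":[0,-0.3,0]}
    - {"grip":0,"travel":[-2.5,18,3.5],"rotation":[0,-0.3,0]}

```text
time_s: 23.72
ee_pos: [0.5175, 0.0077, 0.1385]
tcp_rot: [-3.103, 0.481, -0.006]
ft_force: [-2.8, 1.3, 18.8]
finger_gap: 0.0278
```

Request:
step_arm:
  plan:
    - {"grip":0,"travel":[-2,6,3],"rotation":[0,-0.3,0]}
    - {"grip":0,"travel":[-2,12,4],"rotation":[0,-0.3,0]}
    - {"grip":0,"travel":[-2,18,5],"rotation":[0,-0.3,0]}

```text
time_s: 24.1
ee_pos: [0.5125, -0.0085, 0.1363]
tcp_rot: [-3.101, 0.478, -0.006]
ft_force: [-6.0, 2.1, 23.2]
finger_gap: 0.0281
```

```bash
python3 -c "
from h import *
st()"
```

```text
t 24.1 s -25.5 c 1.2 z 136.3 press 25.8 along 0.2 cross -6.4
tilt along -0.0045 cross -0.0031 uncorrected rows need:
rot [-0.26 -0.18  0.17]
0 [-1.17 -0.   -0.  ]
6 [-1.16 -6.    0.02]
12 [ -1.14 -12.     0.05]
20 [ -1.12 -20.     0.09]
```

Request:
step_arm:
  plan:
    - {"grip":0,"travel":[-2,6,2.5],"rotation":[-0.2,-0.3,0]}
    - {"grip":0,"travel":[-2.5,12,3],"rotation":[-0.2,-0.3,0]}
    - {"grip":0,"travel":[-2.5,18,3.7],"rotation":[-0.2,-0.3,0]}

```text
time_s: 24.48
ee_pos: [0.5073, -0.0248, 0.1352]
tcp_rot: [-3.103, 0.476, -0.006]
ft_force: [-2.6, -0.4, 19.6]
finger_gap: 0.0275
```

Request:
step_arm:
  plan:
    - {"grip":0,"travel":[-2,6,3],"rotation":[0,-0.3,0]}
    - {"grip":0,"travel":[-2,12,4],"rotation":[0,-0.3,0]}
    - {"grip":0,"travel":[-2,18,5],"rotation":[0,-0.3,0]}

```text
time_s: 24.85
ee_pos: [0.5024, -0.0413, 0.1328]
tcp_rot: [-3.101, 0.474, -0.006]
ft_force: [-4.0, 0.7, 19.6]
finger_gap: 0.028
```

```bash
python3 -c "
from h import *
st()"
```

```text
t 24.85 s -59.8 c 1.5 z 132.8 press 22.2 along -0.5 cross -4.0
tilt along -0.0048 cross -0.0033 uncorrected rows need:
rot [-0.27 -0.19  0.33]
0 [-1.52 -0.01 -0.  ]
6 [-1.48 -6.01  0.02]
12 [ -1.45 -12.01   0.05]
20 [ -1.4  -20.01   0.09]
```

Request:
step_arm:
  plan:
    - {"grip":0,"travel":[-2.5,6,3],"rotation":[-0.2,-0.3,0.3]}
    - {"grip":0,"travel":[-3,12,4],"rotation":[-0.2,-0.3,0.3]}
    - {"grip":0,"travel":[-3,18,5.3],"rotation":[-0.2,-0.3,0.3]}

```text
time_s: 25.22
ee_pos: [0.4969, -0.0577, 0.1301]
tcp_rot: [-3.102, 0.48, -0.007]
ft_force: [-2.3, 0.2, 19.2]
finger_gap: 0.0278
```

Request:
step_arm:
  plan:
    - {"grip":0,"travel":[-2,6,3.5],"rotation":[-0.2,-0.3,0.3]}
    - {"grip":0,"travel":[-2.5,12,5],"rotation":[-0.2,-0.3,0.3]}
    - {"grip":0,"travel":[-2.5,18,6.5],"rotation":[-0.2,-0.3,0.3]}

```text
time_s: 25.6
ee_pos: [0.4918, -0.0744, 0.1263]
tcp_rot: [3.104, -0.486, 0.007]
ft_force: [-2.8, -0.8, 20.2]
finger_gap: 0.0277
```

```bash
python3 -c "
from h import *
st()"
```

```text
t 25.6 s -94.5 c 1.5 z 126.3 press 22.8 along -1.6 cross -2.4
tilt along -0.0006 cross -0.0044 uncorrected rows need:
rot [-0.04 -0.25 -0.09]
0 [-1.51  0.   -0.01]
6 [-1.52 -6.   -0.  ]
12 [ -1.53 -12.     0.  ]
20 [-1.54e+00 -2.00e+01  1.00e-02]
```

Request:
step_arm:
  plan:
    - {"grip":0,"travel":[-2.5,6,3.5],"rotation":[0,-0.3,0]}
    - {"grip":0,"travel":[-3,12,5],"rotation":[0,-0.3,0]}

```text
time_s: 25.85
ee_pos: [0.4881, -0.0852, 0.124]
tcp_rot: [-3.103, 0.483, -0.008]
ft_force: [-2.6, -0.7, 20.0]
finger_gap: 0.0282
```

Request:
step_arm:
  plan:
    - {"grip":0,"travel":[-2.5,6,3.5],"rotation":[0,-0.3,0]}
    - {"grip":0,"travel":[-3,12,5],"rotation":[0,-0.3,0]}

```text
time_s: 26.1
ee_pos: [0.4849, -0.0963, 0.122]
tcp_rot: [-3.103, 0.48, -0.011]
ft_force: [-4.4, 0.2, 30.3]
finger_gap: 0.0279
```

```bash
python3 -c "
from h import *
st()"
```

```text
t 26.1 s -117.5 c 1.5 z 122.0 press 32.9 along -1.2 cross -4.2
tilt along -0.0028 cross -0.0066 uncorrected rows need:
rot [-0.16 -0.38  0.11]
0 [-1.54 -0.   -0.01]
6 [-1.53 -6.    0.01]
12 [ -1.52 -12.     0.02]
20 [ -1.5  -20.     0.05]
```

The cushion hit its stop here and the force rose to 33 N, so I'm lifting straight away and then inspecting.

Request:
step_arm:
  plan:
    - {"grip":0,"travel":[-1,0,-10],"rotation":[0,0,0]}
    - {"grip":0,"travel":[-1,0,-40],"rotation":[0,0,0]}
    - {"grip":0,"travel":[-20,-20,-80],"rotation":[0,0,0]}
    - {"grip":0,"travel":[-40,-60,-90],"rotation":[0,0,0]}
    - {"grip":0,"travel":[-40,-110,-90],"rotation":[0,0,0]}
    - {"grip":0,"travel":[-40,-118,-90],"rotation":[0,0,0]}
    - {"grip":0,"travel":[-40,-118,-90],"rotation":[0,0,0]}

```text
time_s: 26.98
ee_pos: [0.4815, 0.0287, 0.2113]
tcp_rot: [-3.103, 0.479, -0.009]
ft_force: [0.3, -0.4, -3.3]
finger_gap: 0.0279
```

Run:
```python
from h import *
import pickle
st()
k=K('wrist'); p,r=tool(); im=get_image('wrist'); pickle.dump((im,k,p,r.as_rotvec()),open('w8.pkl','wb'));print(p)
g=cv2.LUT(im,(255*(np.arange(256)/255)**.6).astype(np.uint8))
cv2.imwrite('pics/w8.png',cv2.resize(g[:,:,::-1],None,fx=1.5,fy=1.5,interpolation=cv2.INTER_CUBIC))
im=get_image('scene');g=cv2.LUT(im,(255*(np.arange(256)/255)**.6).astype(np.uint8))
cv2.imwrite('pics/s8.png',cv2.resize(g[180:280,210:360,::-1],None,fx=5,fy=5,interpolation=cv2.INTER_CUBIC))
```

```text
t 26.98 s 0.5 c -39.7 z 211.3 press -0.7 along -0.3 cross 0.4
tilt along -0.0023 cross -0.0055 uncorrected rows need:
rot [-0.13 -0.31  0.17]
0 [39.69  0.12  0.22]
6 [39.71 -5.88  0.23]
12 [ 39.72 -11.88   0.24]
20 [ 39.75 -19.88   0.26]
[0.48145058 0.02866934 0.21134224]
```

View pics/w8.png

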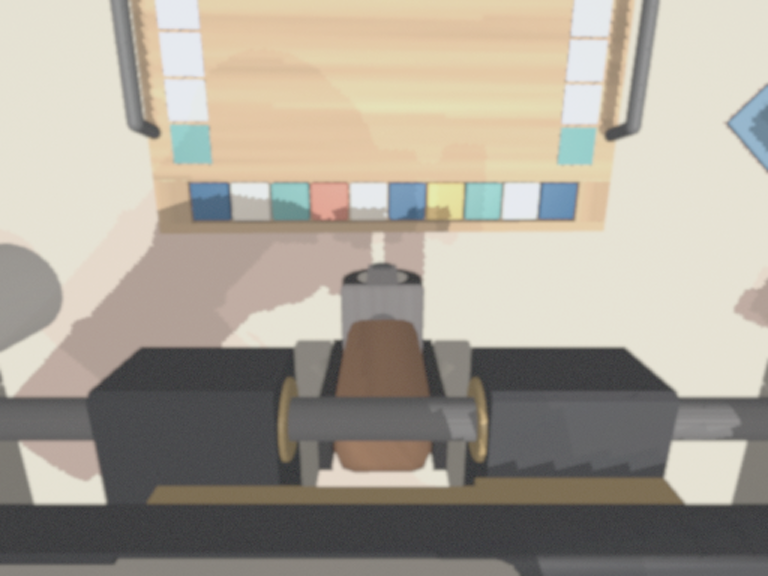

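View pics/s8.png

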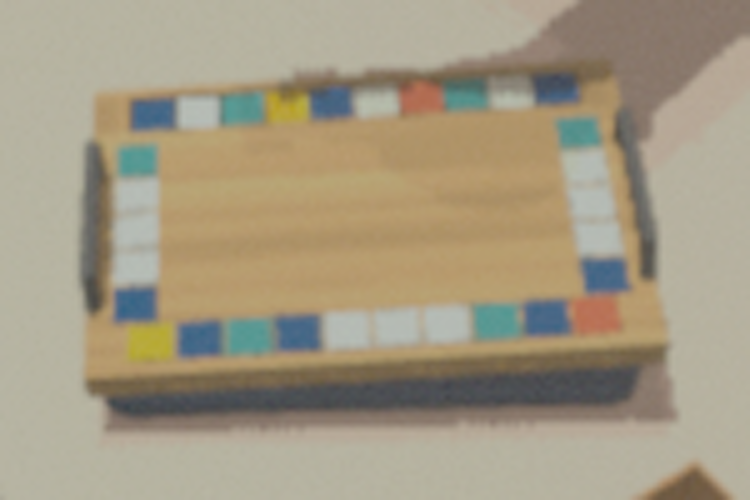

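Run:
```python
from h import *
import pickle
o=[]
for f,(y0,y1,x0,x1) in (('w2.pkl',(85,140,70,440)),('w8.pkl',(112,160,98,412))):
    im=pickle.load(open(f,'rb'))[0]; g=cv2.LUT(im,(255*(np.arange(256)/255)**.6).astype(np.uint8))[y0:y1,x0:x1,::-1]
    h=g.shape[1]//2
    for a in (g[:,:h],g[:,h:]):
        o.append(cv2.resize(a,(780,int(a.shape[0]*780/a.shape[1])),interpolation=cv2.INTER_CUBIC)[:, :])
v=np.vstack(o); print(v.shape); cv2.imwrite('pics/cmp.png',v[:, :] if v.shape[0]<600 else cv2.resize(v,None,fx=590/v.shape[0],fy=590/v.shape[0]))
```

```text
(938, 780, 3)
```

View pics/cmp.png

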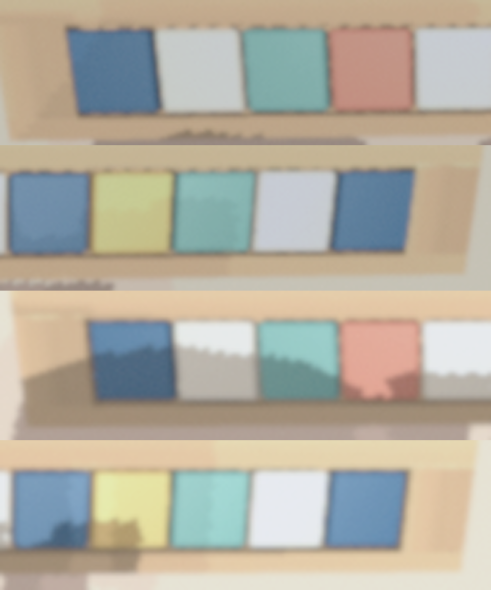

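The tiles look much lower than before: the side faces have gone and the outlines are straighter. Small residuals wouldn't show in the image, so I'll make one more firm pass from a to b.

Request:
step_arm:
  plan:
    - {"grip":0,"travel":[15,40,10],"rotation":[-0.1,-0.3,0.2]}
    - {"grip":0,"travel":[30,80,30],"rotation":[-0.1,-0.3,0.2]}
    - {"grip":0,"travel":[38.5,115,50],"rotation":[-0.1,-0.3,0.2]}
    - {"grip":0,"travel":[38.5,115,70],"rotation":[-0.1,-0.3,0.2]}
    - {"grip":0,"travel":[38.5,115,72],"rotation":[-0.1,-0.3,0.2]}
    - {"grip":0,"travel":[38.5,115,72],"rotation":[-0.1,-0.3,0.2]}

```text
time_s: 27.82
ee_pos: [0.4837, -0.094, 0.1399]
tcp_rot: [-3.103, 0.487, -0.001]
ft_force: [-0.1, 1.1, -2.0]
finger_gap: 0.0275
```

```bash
python3 -c "
from h import *
st()"
```

```text
t 27.82 s -115.6 c -0.3 z 139.9 press 0.6 along 1.0 cross -0.4
tilt along -0.0003 cross -0.0007 uncorrected rows need:
rot [-0.02 -0.04 -0.14]
0 [ 0.27 -0.    0.  ]
6 [ 0.26 -6.    0.  ]
12 [  0.24 -12.     0.  ]
20 [ 2.2e-01 -2.0e+01  1.0e-02]
```

Request:
step_arm:
  plan:
    - {"grip":0,"travel":[0,0,2.5],"rotation":[0,0,0]}
    - {"grip":0,"travel":[0,0,2.5],"rotation":[0,0,0]}

```text
time_s: 28.08
ee_pos: [0.4841, -0.0936, 0.138]
tcp_rot: [-3.103, 0.486, -0.003]
ft_force: [0.3, 0.5, -2.5]
finger_gap: 0.0277
```

Request:
step_arm:
  plan:
    - {"grip":0,"travel":[0,0,2.5],"rotation":[0,0,0]}
    - {"grip":0,"travel":[0,0,2.5],"rotation":[0,0,0]}

```text
time_s: 28.32
ee_pos: [0.4843, -0.0935, 0.1358]
tcp_rot: [-3.103, 0.485, -0.004]
ft_force: [-0.7, -0.4, 2.0]
finger_gap: 0.028
```

Request:
step_arm:
  plan:
    - {"grip":0,"travel":[0,0,2.5],"rotation":[0,0,0]}
    - {"grip":0,"travel":[0,0,2.5],"rotation":[0,0,0]}

```text
time_s: 28.58
ee_pos: [0.4844, -0.0935, 0.1335]
tcp_rot: [-3.104, 0.485, -0.004]
ft_force: [-1.7, 0.2, 5.1]
finger_gap: 0.028
```

Request:
step_arm:
  plan:
    - {"grip":0,"travel":[-0.5,0,4],"rotation":[0,0,0]}
    - {"grip":0,"travel":[-0.5,-2,7],"rotation":[0,0,0]}
    - {"grip":0,"travel":[-0.5,-6,9],"rotation":[0,0,0]}

```text
time_s: 28.95
ee_pos: [0.486, -0.0884, 0.1256]
tcp_rot: [3.103, -0.484, 0.005]
ft_force: [-5.3, -1.8, 16.7]
finger_gap: 0.0275
```

Request:
step_arm:
  plan:
    - {"grip":0,"travel":[-1,-6,2.5],"rotation":[0,0,0]}
    - {"grip":0,"travel":[-1,-12,2],"rotation":[0,0,0]}

```text
time_s: 29.2
ee_pos: [0.4889, -0.0776, 0.1254]
tcp_rot: [3.101, -0.482, 0.006]
ft_force: [-7.0, -3.3, 19.7]
finger_gap: 0.028
```

```bash
python3 -c "
from h import *
st()"
```

```text
t 29.2 s -98.4 c -0.3 z 125.4 press 22.3 along -5.3 cross -5.7
tilt along 0.0023 cross -0.0042 uncorrected rows need:
rot [ 0.13 -0.24  0.02]
0 [0.32 0.   0.  ]
6 [ 0.32 -6.   -0.01]
12 [  0.33 -12.    -0.03]
20 [  0.33 -20.    -0.04]
```

Request:
step_arm:
  plan:
    - {"grip":0,"travel":[-1,-6,1],"rotation":[0.1,-0.3,0]}
    - {"grip":0,"travel":[-1.5,-12,0],"rotation":[0.1,-0.3,0]}
    - {"grip":0,"travel":[-1.5,-18,-1],"rotation":[0.1,-0.3,0]}

```text
time_s: 29.58
ee_pos: [0.4938, -0.0607, 0.1287]
tcp_rot: [3.103, -0.481, 0.002]
ft_force: [-7.7, -2.7, 21.1]
finger_gap: 0.0273
```

Request:
step_arm:
  plan:
    - {"grip":0,"travel":[-1,-6,0.8],"rotation":[0.1,-0.3,0]}
    - {"grip":0,"travel":[-1.5,-12,0],"rotation":[0.1,-0.3,0]}
    - {"grip":0,"travel":[-1.5,-18,-1],"rotation":[0.1,-0.3,0]}

```text
time_s: 29.95
ee_pos: [0.4991, -0.0437, 0.132]
tcp_rot: [3.104, -0.479, -0.001]
ft_force: [-4.8, -2.6, 19.4]
finger_gap: 0.0277
```

```bash
python3 -c "
from h import *
st()"
```

```text
t 29.95 s -63.0 c -0.9 z 132.0 press 22.0 along -3.9 cross -3.8
tilt along 0.0005 cross 0.0007 uncorrected rows need:
rot [0.03 0.04 0.15]
0 [ 0.89  0.   -0.  ]
6 [ 0.91 -6.   -0.  ]
12 [ 9.2e-01 -1.2e+01 -1.0e-02]
20 [ 9.5e-01 -2.0e+01 -1.0e-02]
```

Request:
step_arm:
  plan:
    - {"grip":0,"travel":[0,-6,1.2],"rotation":[0,0,0.1]}
    - {"grip":0,"travel":[0,-12,0.7],"rotation":[0,0,0.1]}
    - {"grip":0,"travel":[0,-18,0],"rotation":[0,0,0.1]}

```text
time_s: 30.32
ee_pos: [0.5047, -0.0272, 0.134]
tcp_rot: [3.103, -0.48, 0.0]
ft_force: [-7.5, -1.1, 21.3]
finger_gap: 0.0277
```

Request:
step_arm:
  plan:
    - {"grip":0,"travel":[0,-6,1.8],"rotation":[0,0,0.1]}
    - {"grip":0,"travel":[0,-12,1.3],"rotation":[0,0,0.1]}
    - {"grip":0,"travel":[0,-18,0.8],"rotation":[0,0,0.1]}

```text
time_s: 30.7
ee_pos: [0.5098, -0.0107, 0.1353]
tcp_rot: [3.101, -0.482, 0.0]
ft_force: [-9.1, -1.8, 23.4]
finger_gap: 0.0275
```

```bash
python3 -c "
from h import *
st()"
```

```text
t 30.7 s -28.3 c -0.7 z 135.3 press 26.0 along -4.5 cross -8.1
tilt along 0.0033 cross -0.0008 uncorrected rows need:
rot [ 0.19 -0.04  0.04]
0 [0.67 0.   0.  ]
6 [ 0.68 -6.   -0.02]
12 [  0.68 -12.    -0.04]
20 [  0.69 -20.    -0.06]
```

Request:
step_arm:
  plan:
    - {"grip":0,"travel":[-1,-6,0.7],"rotation":[0.1,0,0]}
    - {"grip":0,"travel":[-1,-12,0.3],"rotation":[0.1,0,0]}
    - {"grip":0,"travel":[-1,-18,0],"rotation":[0.1,0,0]}

```text
time_s: 31.08
ee_pos: [0.515, 0.0065, 0.1375]
tcp_rot: [3.102, -0.481, 0.004]
ft_force: [-6.8, -1.1, 21.1]
finger_gap: 0.0281
```

Request:
step_arm:
  plan:
    - {"grip":0,"travel":[-1,-6,1.8],"rotation":[0.1,0,0]}
    - {"grip":0,"travel":[-1,-12,1.5],"rotation":[0.1,0,0]}
    - {"grip":0,"travel":[-1,-18,1.2],"rotation":[0.1,0,0]}

```text
time_s: 31.45
ee_pos: [0.5203, 0.0238, 0.1386]
tcp_rot: [3.104, -0.479, 0.008]
ft_force: [-6.2, -1.5, 20.6]
finger_gap: 0.0277
```

```bash
python3 -c "
from h import *
st()"
```

```text
t 31.45 s 7.7 c -1.2 z 138.6 press 23.2 along -3.3 cross -5.5
tilt along -0.0000 cross -0.0050 uncorrected rows need:
rot [-0.   -0.29  0.14]
0 [1.17 0.   0.01]
6 [ 1.18 -6.    0.01]
12 [ 1.19e+00 -1.20e+01  1.00e-02]
20 [ 1.21e+00 -2.00e+01  1.00e-02]
```

Request:
step_arm:
  plan:
    - {"grip":0,"travel":[0,-6,1.8],"rotation":[0,-0.3,0.1]}
    - {"grip":0,"travel":[0,-12,1.8],"rotation":[0,-0.3,0.1]}
    - {"grip":0,"travel":[0,-18,1.8],"rotation":[0,-0.3,0.1]}

```text
time_s: 31.82
ee_pos: [0.5264, 0.041, 0.1391]
tcp_rot: [-3.105, 0.481, -0.002]
ft_force: [-7.1, -0.2, 20.0]
finger_gap: 0.0278
```

Request:
step_arm:
  plan:
    - {"grip":0,"travel":[0,-6,2],"rotation":[0,-0.2,0.1]}
    - {"grip":0,"travel":[0,-12,2],"rotation":[0,-0.2,0.1]}
    - {"grip":0,"travel":[0,-18,2],"rotation":[0,-0.2,0.1]}

```text
time_s: 32.2
ee_pos: [0.5324, 0.0583, 0.1393]
tcp_rot: [-3.104, 0.482, 0.0]
ft_force: [-8.3, 0.8, 20.5]
finger_gap: 0.0279
```

```bash
python3 -c "
from h import *
st()"
```

```text
t 32.2 s 44.2 c -0.2 z 139.3 press 23.1 along -1.8 cross -8.1
tilt along -0.0007 cross 0.0002 uncorrected rows need:
rot [-0.04  0.01  0.03]
0 [ 0.18  0.   -0.  ]
6 [ 0.18 -6.    0.  ]
12 [ 1.9e-01 -1.2e+01  1.0e-02]
20 [ 1.9e-01 -2.0e+01  1.0e-02]
```

Request:
step_arm:
  plan:
    - {"grip":0,"travel":[-1,-6,2.2],"rotation":[0,0,0]}
    - {"grip":0,"travel":[-1,-12,2.2],"rotation":[0,0,0]}
    - {"grip":0,"travel":[-1,-18,2.4],"rotation":[0,0,0]}

```text
time_s: 32.58
ee_pos: [0.5379, 0.0761, 0.1393]
tcp_rot: [-3.103, 0.481, -0.004]
ft_force: [-6.2, 0.4, 18.7]
finger_gap: 0.0281
```

Request:
step_arm:
  plan:
    - {"grip":0,"travel":[-1,-6,2.4],"rotation":[0,0,0]}
    - {"grip":0,"travel":[-1,-12,2.5],"rotation":[0,0,0]}
    - {"grip":0,"travel":[-1,-18,3],"rotation":[0,0,0]}

```text
time_s: 32.95
ee_pos: [0.5436, 0.0942, 0.1387]
tcp_rot: [-3.102, 0.479, -0.009]
ft_force: [-5.7, -0.5, 18.3]
finger_gap: 0.0278
```

```bash
python3 -c "
from h import *
st()"
```

```text
t 32.95 s 81.8 c -0.4 z 138.7 press 20.9 along -2.2 cross -5.3
tilt along -0.0035 cross -0.0050 uncorrected rows need:
rot [-0.2  -0.29  0.14]
0 [0.41 0.   0.  ]
6 [ 0.42 -6.    0.02]
12 [  0.43 -12.     0.04]
20 [  0.45 -20.     0.07]
```

Request:
step_arm:
  plan:
    - {"grip":0,"travel":[-1,-6,3],"rotation":[-0.2,-0.3,0.1]}
    - {"grip":0,"travel":[-1,-12,3.5],"rotation":[-0.2,-0.3,0.1]}
    - {"grip":0,"travel":[-1,-18,4.2],"rotation":[-0.2,-0.3,0.1]}

```text
time_s: 33.33
ee_pos: [0.5496, 0.1125, 0.1371]
tcp_rot: [-3.103, 0.481, -0.005]
ft_force: [-4.3, 0.1, 18.5]
finger_gap: 0.0278
```

Request:
step_arm:
  plan:
    - {"grip":0,"travel":[-1,-6,3],"rotation":[0,0,0]}
    - {"grip":0,"travel":[-1,-12,4],"rotation":[0,0,0]}

```text
time_s: 33.58
ee_pos: [0.5538, 0.1251, 0.1358]
tcp_rot: [-3.101, 0.479, -0.011]
ft_force: [-4.9, 1.3, 18.6]
finger_gap: 0.0276
```

Request:
step_arm:
  plan:
    - {"grip":0,"travel":[-1,-4,3.5],"rotation":[0,0,0]}
    - {"grip":0,"travel":[-1,-6,4],"rotation":[0,0,0]}

```text
time_s: 33.83
ee_pos: [0.5563, 0.1324, 0.1344]
tcp_rot: [-3.099, 0.477, -0.017]
ft_force: [-6.4, 1.2, 18.5]
finger_gap: 0.0277
```

```bash
python3 -c "
from h import *
st()"
```

```text
t 33.83 s 122.1 c 0.1 z 134.4 press 21.1 along -0.8 cross -6.5
tilt along -0.0076 cross -0.0097 uncorrected rows need:
rot [-0.43 -0.55  0.22]
0 [-0.1 -0.  -0. ]
6 [-0.08 -6.    0.04]
12 [ -0.05 -12.     0.09]
20 [ -0.02 -20.     0.15]
```

Request:
step_arm:
  plan:
    - {"grip":0,"travel":[0,0,-15],"rotation":[0,0,0]}
    - {"grip":0,"travel":[0,0,-60],"rotation":[-0.4,-0.5,0.2]}
    - {"grip":0,"travel":[0,10,-102],"rotation":[-0.4,-0.5,0.2]}
    - {"grip":0,"travel":[0,40,-102],"rotation":[-0.4,-0.5,0.2]}
    - {"grip":0,"travel":[0,90,-102],"rotation":[-0.4,-0.5,0.2]}
    - {"grip":0,"travel":[0,150,-102],"rotation":[-0.4,-0.5,0.2]}
    - {"grip":0,"travel":[0,210,-102],"rotation":[-0.4,-0.5,0.2]}
    - {"grip":0,"travel":[0,260,-102],"rotation":[-0.4,-0.5,0.2]}
    - {"grip":0,"travel":[0,280,-102],"rotation":[-0.4,-0.5,0.2]}
    - {"grip":0,"travel":[0,280,-102],"rotation":[-0.4,-0.5,0.2]}

```text
time_s: 35.08
ee_pos: [0.4703, -0.1362, 0.2338]
tcp_rot: [-3.103, 0.487, -0.001]
ft_force: [1.2, 0.7, -1.8]
finger_gap: 0.0278
```

```bash
python3 -c "
from h import *
st(); delta([.4729,-.3128,.235],29.6)
p,r=tool();k=K('wrist');im=get_image('wrist');cv2.imwrite('pics/w9.png',cv2.resize(im[:,:,::-1],None,fx=1.5,fy=1.5))"
```

```text
t 35.08 s -159.9 c -0.2 z 233.8 press 0.8 along 1.0 cross 0.9
tilt along -0.0008 cross -0.0002 uncorrected rows need:
rot [-0.04 -0.01 -0.13]
0 [ 0.24 -0.    0.  ]
6 [ 0.22 -6.    0.  ]
12 [ 2.1e-01 -1.2e+01  1.0e-02]
20 [  0.19 -20.     0.02]
opt 0 travel [ 56.6 167.3  -1.3] rot [-0.0000e+00 -6.0000e-02 -1.3743e+02]
opt 180 travel [ 56.6 167.3  -1.3] rot [-0.05  0.   42.57]
```

View pics/w9.png

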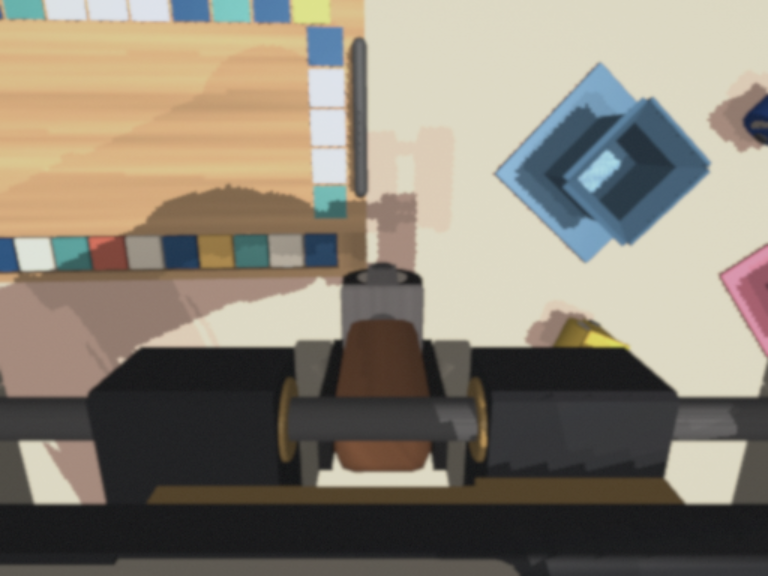

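Request:
step_arm:
  plan:
    - {"grip":0,"travel":[14,42,-1],"rotation":[0,0,9]}
    - {"grip":0,"travel":[28,84,-1],"rotation":[0,0,18]}
    - {"grip":0,"travel":[42,126,-1],"rotation":[0,0,27]}
    - {"grip":0,"travel":[56.6,167.3,-1],"rotation":[0,0,36]}
    - {"grip":0,"travel":[56.6,167.3,-1],"rotation":[0,0,42.6]}
    - {"grip":0,"travel":[56.6,167.3,-1],"rotation":[0,0,42.6]}
    - {"grip":0,"travel":[56.6,167.3,-1],"rotation":[0,0,42.6]}
    - {"grip":0,"travel":[56.6,167.3,-1],"rotation":[0,0,42.6]}

```text
time_s: 36.12
ee_pos: [0.4739, -0.3113, 0.2348]
tcp_rot: [-2.717, 1.576, -0.001]
ft_force: [0.1, -0.4, -2.8]
finger_gap: 0.0275
```

```bash
python3 -c "
from h import *
delta([.4729,-.3128,.178],29.6)
im=get_image('wrist');cv2.imwrite('pics/w10.png',cv2.resize(im[:,:,::-1],None,fx=1.5,fy=1.5))
im=get_image('scene');cv2.imwrite('pics/s10.png',cv2.resize(im[120:280,100:260,::-1],None,fx=3.7,fy=3.7))"
```

```text
opt 0 travel [ 0.9  1.7 56.8] rot [-1.0000e-02 -1.1000e-01 -1.7983e+02]
opt 180 travel [ 0.9  1.7 56.8] rot [-0.07  0.01  0.17]
```

View pics/w10.png

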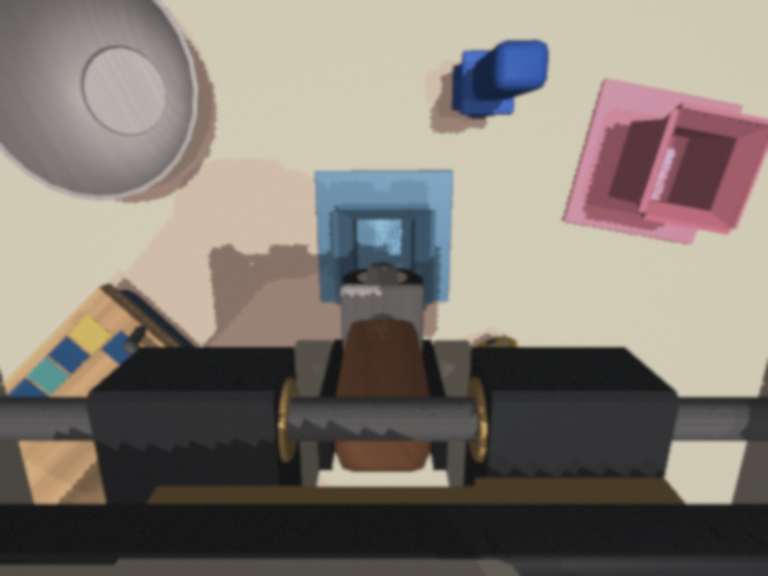

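View pics/s10.png

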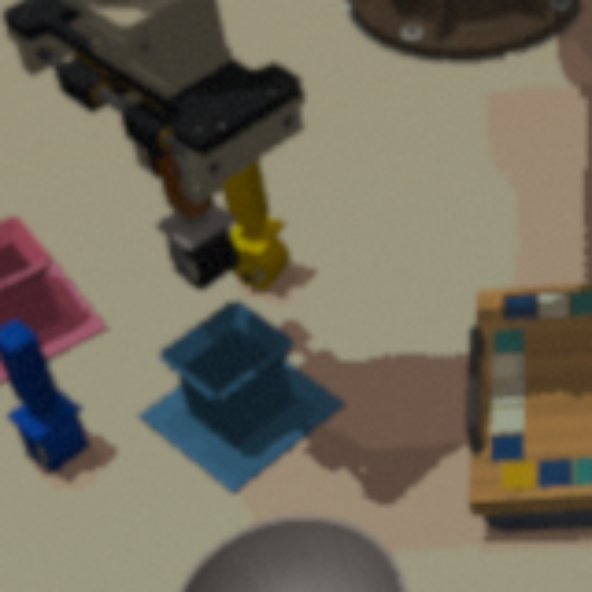

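Request:
step_arm:
  plan:
    - {"grip":0,"travel":[0.9,1.7,20],"rotation":[0,0,0.2]}
    - {"grip":0,"travel":[0.9,1.7,40],"rotation":[0,0,0.2]}
    - {"grip":0,"travel":[0.9,1.7,57],"rotation":[0,0,0.2]}
    - {"grip":0,"travel":[0.9,1.7,57],"rotation":[0,0,0.2]}

```text
time_s: 36.72
ee_pos: [0.4721, -0.3126, 0.1766]
tcp_rot: [-2.714, 1.581, 0.003]
ft_force: [-0.1, 0.8, -2.3]
finger_gap: 0.0278
```

```bash
python3 -c "
from h import *
print(sense()['ft_force']);delta([.4729,-.3128,.0935],29.6)"
```

```text
[-0.07100686  0.81951815 -2.34757971]
opt 0 travel [ 0.7 -0.7 83.1] rot [ 1.8000e-01 -4.0000e-02  1.7994e+02]
opt 180 travel [ 0.7 -0.7 83.1] rot [ 0.03  0.11 -0.06]
```

Request:
step_arm:
  plan:
    - {"grip":0,"travel":[0.4,-0.4,15],"rotation":[0,0,0]}
    - {"grip":0,"travel":[0.4,-0.4,30],"rotation":[0,0,0]}
    - {"grip":0,"travel":[0.4,-0.4,42],"rotation":[0,0,0]}

```text
time_s: 37.1
ee_pos: [0.4722, -0.3126, 0.1334]
tcp_rot: [-2.714, 1.582, 0.004]
ft_force: [0.3, 0.1, -2.2]
finger_gap: 0.0275
```

Request:
step_arm:
  plan:
    - {"grip":0,"travel":[0,0,12],"rotation":[0,0,0]}
    - {"grip":0,"travel":[0,0,25],"rotation":[0,0,0]}

```text
time_s: 37.35
ee_pos: [0.4722, -0.3126, 0.1075]
tcp_rot: [-2.714, 1.582, 0.004]
ft_force: [-0.2, 0.5, -2.4]
finger_gap: 0.0276
```

```bash
python3 -c "
from h import *
print(sense()['ft_force']);delta([.4729,-.3128,.0925],29.6)"
```

```text
[-0.15825123  0.51334909 -2.43952249]
opt 0 travel [ 0.6 -0.6 15. ] rot [ 2.4000e-01 -1.0000e-01  1.7993e+02]
opt 180 travel [ 0.6 -0.6 15. ] rot [ 0.06  0.15 -0.07]
```

Request:
step_arm:
  plan:
    - {"grip":0,"travel":[0.3,-0.3,7],"rotation":[0,0,0]}
    - {"grip":0,"travel":[0.3,-0.3,14],"rotation":[0,0,0]}
    - {"grip":0,"travel":[0.3,-0.3,15],"rotation":[0,0,0]}

```text
time_s: 37.72
ee_pos: [0.4726, -0.3128, 0.0924]
tcp_rot: [-2.714, 1.582, 0.004]
ft_force: [0.3, 0.3, -1.9]
finger_gap: 0.0276
```

Request:
step_arm:
  plan:
    - {"grip":0,"travel":[0,0,1],"rotation":[0,0,0]}
    - {"grip":0,"travel":[0,0,1],"rotation":[0,0,0]}

```text
time_s: 37.98
ee_pos: [0.4729, -0.3128, 0.0923]
tcp_rot: [-2.714, 1.581, 0.003]
ft_force: [-2.5, 2.7, 4.0]
finger_gap: 0.0278
```

Request:
step_arm:
  plan:
    - {"grip":0.7,"travel":[0,0,-0.5],"rotation":[0,0,0]}
    - {"grip":0.7,"travel":[0,0,-0.5],"rotation":[0,0,0]}
    - {"grip":0.7,"travel":[0,0,-0.5],"rotation":[0,0,0]}
    - {"grip":0.7,"travel":[0,0,-0.5],"rotation":[0,0,0]}
    - {"grip":0.7,"travel":[0,0,-0.5],"rotation":[0,0,0]}
    - {"grip":0.7,"travel":[0,0,-0.5],"rotation":[0,0,0]}

```text
time_s: 38.72
ee_pos: [0.4729, -0.3128, 0.0927]
tcp_rot: [-2.714, 1.581, 0.003]
ft_force: [-0.3, 0.2, 0.8]
finger_gap: 0.0614
```

Request:
step_arm:
  plan:
    - {"grip":0.7,"travel":[0,0,-20],"rotation":[0,0,0]}
    - {"grip":0.7,"travel":[0,0,-60],"rotation":[0,0,0]}
    - {"grip":0.7,"travel":[0,0,-110],"rotation":[0,0,0]}
    - {"grip":0.7,"travel":[0,0,-150],"rotation":[0,0,0]}
    - {"grip":0.7,"travel":[0,0,-150],"rotation":[0,0,0]}

```text
time_s: 39.35
ee_pos: [0.4748, -0.3137, 0.2466]
tcp_rot: [-2.714, 1.58, -0.007]
ft_force: [0.0, -0.2, 0.0]
finger_gap: 0.0606
```

```bash
python3 -c "
from h import *
print(sense()['ft_force'])
P=np.r_[M-N*.066,.1628];delta(P,72.0)
im=get_image('scene');cv2.imwrite('pics/s11.png',cv2.resize(im[120:280,100:260,::-1],None,fx=3.7,fy=3.7))"
```

```text
[ 0.01092709 -0.21964091  0.04134882]
opt 0 travel [-313.8 -156.2   83.3] rot [ -0.32   0.16 137.57]
opt 180 travel [-313.8 -156.2   83.3] rot [ -0.13  -0.26 -42.43]
```

View pics/s11.png

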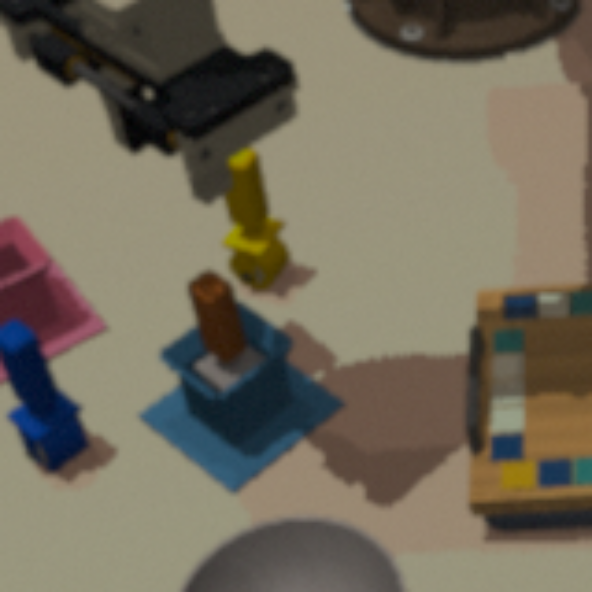

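The roller is back in its holder. I'll use some spare time for a close look at the strip from the same pose as before rolling.

Request:
step_arm:
  plan:
    - {"grip":0.7,"travel":[-40,-20,-10],"rotation":[0,0,-10]}
    - {"grip":0.7,"travel":[-90,-45,-10],"rotation":[0,0,-20]}
    - {"grip":0.7,"travel":[-140,-70,-10],"rotation":[0,0,-30]}
    - {"grip":0.7,"travel":[-190,-95,0],"rotation":[0,0,-40]}
    - {"grip":0.7,"travel":[-250,-125,20],"rotation":[0,0,-42.4]}
    - {"grip":0.7,"travel":[-314,-156,50],"rotation":[0,0,-42.4]}
    - {"grip":0.7,"travel":[-314,-156,83],"rotation":[0,0,-42.4]}
    - {"grip":0.7,"travel":[-314,-156,83],"rotation":[0,0,-42.4]}
    - {"grip":0.7,"travel":[-314,-156,83],"rotation":[0,0,-42.4]}
    - {"grip":0.7,"travel":[-314,-156,83],"rotation":[0,0,-42.4]}

```text
time_s: 40.65
ee_pos: [0.4555, 0.0365, 0.1624]
tcp_rot: [-3.101, 0.494, -0.005]
ft_force: [-0.5, 0.6, -0.2]
finger_gap: 0.0612
```

Run:
```python
from h import *
import pickle
st()
k=K('wrist'); p,r=tool(); im=get_image('wrist'); pickle.dump((im,k,p,r.as_rotvec()),open('w12.pkl','wb'))
o=[]
for f in ('w2.pkl','w12.pkl'):
    im=pickle.load(open(f,'rb'))[0]; g=cv2.LUT(im,(255*(np.arange(256)/255)**.6).astype(np.uint8))[80:145,60:450,::-1]
    for a in (g[:,:195],g[:,195:]): o.append(cv2.resize(a,None,fx=2.2,fy=2.2,interpolation=cv2.INTER_CUBIC))
cv2.imwrite('pics/cmp2.png',np.vstack(o))
```

```text
t 40.65 s 0.1 c -66.8 z 162.4 press 2.4 along 0.4 cross -0.6
tilt along -0.0020 cross -0.0027 uncorrected rows need:
rot [-0.12 -0.15 -0.41]
0 [66.83 -0.48  0.18]
6 [66.78 -6.48  0.19]
12 [ 66.74 -12.48   0.2 ]
20 [ 66.68 -20.48   0.22]
```

View pics/cmp2.png

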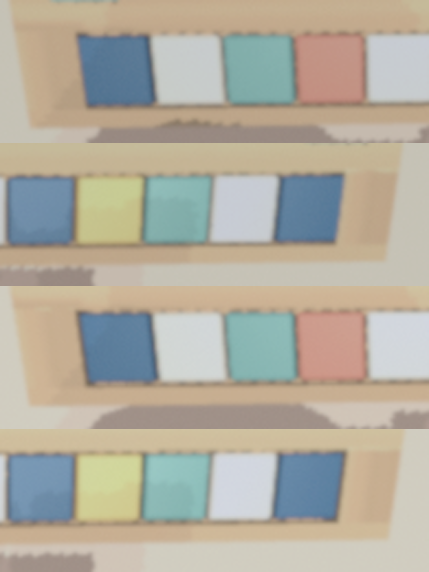

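Run:
```python
from h import *
import pickle
A=pickle.load(open('w2.pkl','rb'));B=pickle.load(open('w12.pkl','rb'))
print(A[2],B[2])
# column gap positions along strip middle row: dark minima
for nm,(im,k,p,r) in (('w2',A),('w12',B)):
    g=cv2.cvtColor(im,cv2.COLOR_RGB2GRAY).astype(float)
    for row in (99,104,110,118,122):
        pass
    # fine: use color gradient magnitude along columns averaged over rows 104..118
    for lo,hi,name in ((100,106,'up'),(116,122,'low')):
        s=im[lo:hi].astype(float).mean(0); d=np.abs(np.diff(s,axis=0)).sum(1)
        pk=[i for i in range(60,440) if d[i]>12 and d[i]==d[max(0,i-4):i+5].max()]
        c=[round(float((np.arange(i-3,i+4)*d[i-3:i+4]).sum()/d[i-3:i+4].sum())+.5,1) for i in pk]
        print(nm,name,c)
    # vertical profile at several columns
    # teal corner tiles row ~63
    s=im[55:70].astype(float).mean(0); d=np.abs(np.diff(s,axis=0)).sum(1)
    pk=[i for i in range(50,460) if d[i]>15 and d[i]==d[max(0,i-4):i+5].max()]
    print(nm,'teal row',[round(float((np.arange(i-3,i+4)*d[i-3:i+4]).sum()/d[i-3:i+4].sum())+.5,1) for i in pk])
    d0=unproj('wrist',[[100,110],[410,110]],.063,k);print(np.linalg.norm(d0[0]-d0[1]))
```

```text
[0.45811169 0.03528714 0.16282283] [0.4554617  0.03650025 0.16240727]
w2 up [67.7, 95.2, 128.3, 160.1, 192.4, 226.2, 257.1, 289.3, 320.0, 351.3, 380.6, 410.3, 434.2]
w2 low [70.3, 97.4, 130.2, 161.1, 193.3, 226.2, 256.9, 289.1, 319.1, 350.2, 378.9, 408.1, 431.8]
w2 teal row [60.5, 69.8, 79.8, 111.5, 395.1, 423.6, 432.3, 440.2]
0.2428631709089247
w12 up [67.8, 95.8, 129.8, 161.1, 193.4, 226.3, 257.4, 289.1, 319.3, 350.4, 379.5, 410.3, 435.0]
w12 low [70.6, 98.0, 131.6, 162.5, 194.6, 227.2, 257.0, 288.9, 318.2, 341.2, 349.3, 377.7, 408.4, 432.5]
w12 teal row [61.1, 80.1, 111.8, 395.9, 424.4, 441.1]
0.2424931648448618
```

Run:
```python
from h import *
im=get_image('top');cv2.imwrite('pics/t13.png',cv2.resize(im[60:290,80:420,::-1],None,fx=2.3,fy=2.3))
print(sense()['time_s'],sense()['ft_force'])
```

```text
40.75 [-1.15467938  0.51404992  0.08829117]
```

View pics/t13.png

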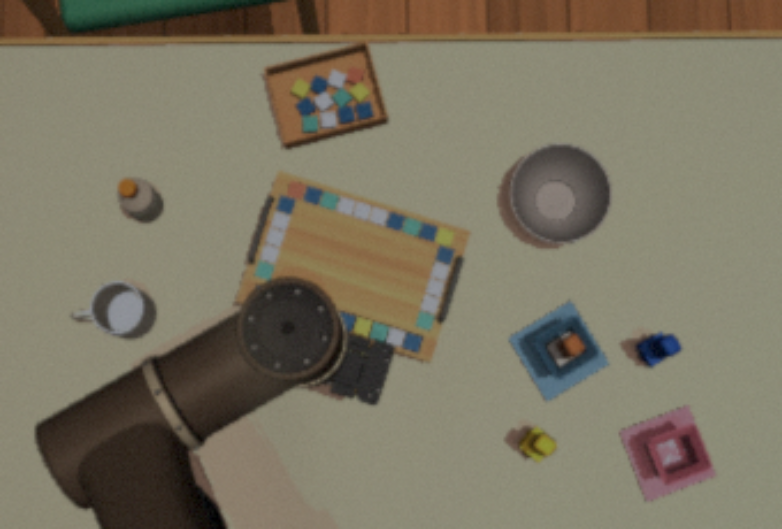

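The top view shows the roller standing in the blue holder at (570,345). The mug, bowl, bottle and look-alikes are where they were, and the arm is clear of everything. I'm handing the job in.

```bash
python3 -c "
from plant import *
print(job_done())"
```

```text
the job is handed in; nothing more can be done
None
```

I rolled the whole strip three times (a to b, b to a, a to b), stood the roller back in the blue holder and let go, then handed the job in at about 41 s. I couldn't measure each tile directly, so "every tile flush" is inferred from the forces and two partial checks.

- **Pressing force:** it was mostly 18–24 N. On the first pass it fell to 16 N in places, and on the later passes it was 19 N or more at almost every reading.
- **Over the 25 N guide:** I read about 26 N on both upward passes and on the way back. It jumped to 33 N when the cushion hit its stop at end_a, and I lifted off at once. The highest reading stayed below the 42 N limit.
- **Tile height:** at tile0 the wheel first touched about 4 mm lower after two passes. Close-up photos before and after suggest the middle tiles sank about 3 mm, though that is only good to about a millimetre. Each tile resists with about 8 N, so these forces should have pressed them all fully down.
- **Final pictures:** the roller stands in its holder, nothing touches the arm, and the mug, bowl and bottle have not visibly moved.

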